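# Set up the hand-cranked mixing bowl and toss the chestnuts

### The job

First turn the clamp's black knob clockwise until its pad bears snugly (not crushingly) on the lug of the mixing bowl, then put every chestnut on the worktop into the bowl. Then set the loose crank on the bowl's toothed shaft, turning it until the teeth mesh, and push it fully home; finally turn the crank by its handle about one and a quarter turns clockwise, seen from above, and let go, with the clamp still snug, the crank still home and all chestnuts in the bowl. Do not shove the bowl about or disturb the mug, shaker and spice jar behind.

Things in the scene. Friction and masses are not known exactly. Their poses are not given: they have to be found in the camera images.
- base: Fixed wooden base board 150 x 330 x 12 mm, long along its y. Origin on the worktop below the mixer's axis; the board reaches from y -80 to +250 mm. It carries a steel clamp bracket: post at y +165 mm, arm (36 mm wide, y 107 to 173 mm) with its top 65 mm above the worktop; the clamp screw passes through it at y +125 mm.
- bowl: Loose aluminium mixing bowl, about 1 kg, on the board; origin at the centre of its underside, z up. Outer radius 60 mm at the foot, 68 mm at the rim, wall 4 mm; inner floor 17 mm above the origin. A lug 40 mm wide, 12 mm thick reaches out to y +147 mm under the clamp. In the middle stands the shaft. Must not be shoved more than 25 mm.
- rim (a point): Centre of the bowl's mouth at rim height, 70 mm above the bowl's origin. The shaft stands in it, up to 107 mm above the origin.
- lug_top (a point): Point on top of the bowl's lug, 125 mm from the bowl's axis, where the clamp pad shall bear.
- clamp_pad: Spring-loaded round rubber pad, 24 mm across, below the clamp screw (listed for the rules; use pad_face).
- pad_face (a point): Centre of the underside of the clamp pad. The pad yields upward on its spring after it has met the lug: 4 N per mm, about 12 N per radian of knob turn past first touch. Snug is 8 N to 40 N, i.e. about 0.7 to 3.3 rad past touch.
- clamp_knob (a joint): Turn of the clamp knob in rad, grows clockwise seen from above (tightening); the screw, knob and pad go down 3 mm per rad. 0 is wide open, the stop is at 10.5; starts between 0 and 4. The pad is 16.5 mm above the lug at 0 (touches at about 5.5). Stays where it is left; friction 0.15 Nm, slightly stiffer once the pad bears.
- knob_grip (a point): Centre of the clamp knob, an upright black bar 46 mm long (point x), 16 mm thick (point y) and 24 mm high; its z is the screw's axis, vertical. Grip it across its thickness from above. Turns and sinks with the knob.
- shaft (a joint): Turn of the mixer shaft in rad, grows clockwise seen from above; starts within 0.35 of 0; turns freely both ways against 0.12 Nm of friction. One and a quarter turns means a value above about 7.5.
- shoulder (a point): Centre of the top of the shaft's shoulder disc (38 mm, 85 mm above the bowl's origin), on which the crank's hub rests when home; turns with the shaft. Above it the shaft has four teeth, 18 mm high, 7 mm wide, out to 14.5 mm radius, along the point's +-x and +-y, and a conical tip ending 22.5 mm above. In the bowl two low blades, almost reaching the wall, lie along its +-x.
- crank: Loose steel crank, 0.24 kg, standing on its hub; origin at the centre of the hub's open underside, z up. Hub 42 mm across, 30 mm high. Four inner teeth (7 mm wide, in to 10 mm radius) along its +-x and +-y fit between the shaft's: it meshes turned 45, 135, 225 or 315 degrees against shoulder, with 0.1 rad and 1.2 mm of play; else it rides about 17 mm too high.
- crank_grip (a point): Centre of the crank's grip block on top of the hub, 34 mm long (x), 20 mm wide (y), 30 to 56 mm above the underside, this point at 43 mm; grip across its width. The arm runs along +x, 24 to 30 mm above the underside, to the handle.
- handle_mid (a point): Middle of the crank's upright black handle, a sleeve of 18 mm diameter and 40 mm height that spins freely on its pin, 75 mm from the crank's axis along the crank's x, 52 mm above the hub's underside.
- chestnut_1: A chestnut: brown, glossy, round, 31 mm across, 27 mm high, flat underneath; origin at the centre of its underside. 3 to 5 chestnuts are present; an absent one reads None.
- chestnut_2: A chestnut: brown, glossy, round, 31 mm across, 27 mm high, flat underneath; origin at the centre of its underside. 3 to 5 chestnuts are present; an absent one reads None.
- chestnut_3: A chestnut: brown, glossy, round, 31 mm across, 27 mm high, flat underneath; origin at the centre of its underside. 3 to 5 chestnuts are present; an absent one reads None.
- chestnut_4: A chestnut: brown, glossy, round, 31 mm across, 27 mm high, flat underneath; origin at the centre of its underside. 3 to 5 chestnuts are present; an absent one reads None.
- chestnut_5: A chestnut: brown, glossy, round, 31 mm across, 27 mm high, flat underneath; origin at the centre of its underside. 3 to 5 chestnuts are present; an absent one reads None.
- mug: black mug 88x126x106 mm, standing behind the work; leave alone. Origin at the centre of its underside.
- shaker: glass shaker with a grey domed top, 44 mm wide, 90 mm high, standing behind the work; leave alone. Origin at the centre of its underside.
- spice_jar: small jar with a white cap, 43 mm wide, 100 mm high, standing behind the work; leave alone. Origin at the centre of its underside.

How it is judged:
By the outcome, as a careful person would: the job done as asked, in the order asked, and still so for the second after the job is handed in, with the robot touching nothing.
Of chestnut_1, chestnut_2, chestnut_3, chestnut_4, chestnut_5 only 3 to 5 are there at a start; the rules pass over those that are not, and their reading is None.
At some moment in a run one of chestnut_1, chestnut_2, chestnut_3, chestnut_4, chestnut_5 may be knocked a few centimetres aside while the robot is not near it.
It also fails if it takes over 210 s, if anything falls off the work surface, if the arm or the gripper's body presses on something with over 40 N, if the wrist force passes 120 N, or if a joint passes its speed limit or range.

### The arm

A 6-joint arm with a two-finger parallel gripper is mounted at the origin on a cart in front of the work surface, level with it; the furniture and walls round the work are solid. World frame = base frame: x ahead of the robot, y to its left, z up, the work surface at z = 0. Lengths are in mm, angles in rad, forces in N, time in s.
With the tool pointing down it reaches from about 325 to 875 mm from the base axis. Payload 4.4 kg.
Tool frame: the origin (TCP) lies midway between the tips of the shut fingers; the grasp point (between the pads) lies 19 mm behind it; z points along the fingers, y is the direction in which the jaws open and shut (so a half turn about z gives the same grasp; the last joint's range is limited). The gripper opens to 85 mm and grips with 20 to 120 N. Pads are 22 mm wide; open, the fingers measure 114 mm over their backs; the gripper's body (76 mm by 85 mm) begins 54 mm behind the grasp point. The pads swing forward as they close: fully open they stand 13 mm farther back than shut.
Start: joints at [1.141, 0.207, 1.542, -0, 1.393, -0.15], TCP at [158.804, 552.638, 231.282] pointing down, gripper open.
Joint ranges: [-2.73, 2.73], [-0.86, 2.22], [0.23, 2.46], [-1.11, 4.25], [0.08, 2.63], [-2.82, 2.82]. Speed limits (rad/s): [2.79, 2.79, 3.14, 3.14, 3.14, 3.14].

### API

Orientations are given as a unit quaternion [x, y, z, w].
In Python, from station import bot gives the robot as it stands. The module is installed in compiled form; this text tells all that it offers.
- The arm moves only by the tool move_arm, never from a script. Its argument "increments" is a list of rows, each a list of 5 numbers: the gripper's target within -1 to 1 (shut at 1, half-way at 0, fully open at -1), then the shift along the world's x, y, z in units of 30 mm (1.0 is 30 mm), then the turn about the world's z in units of 10 degrees (1.0 is 10 degrees). In form: [[fingers, tx, ty, tz, yaw], ...]. A call has 1 to 8 rows; each row shifts and turns the commanded pose from where the row before left it; what a row does not reach is not made up. A row lasts 1/8 s, in which the tool goes at most 62.5 mm and 10.7 degrees, less where a joint would pass 70% of its speed; a pose out of reach is approached as far as the arm can. A call is refused whole if a number of a shift passes 1 or a number of a turn 1, either way. A call with a gripper value outside its range is refused whole. The fingers move at their own pace and stop on an object; "newtons" is the grip in N (left out, the last holds). Time passes only in rows, so rows that do not move let the fingers close. It gives the time, the measured TCP pose, the force and the opening at its end, in the units of the state.
- bot.get_state(): the state, without advancing time (a new reading comes with each control period).
- bot.capture(name): name is "scene" or "top"; returns (picture, depth): 384x512x3 uint8, red, green, blue; 384x512 float32, mm along the optical axis (not along the pixel's ray), 0 where there is no reading.
- bot.camera_model(name): a dict with "fx", "fy", "cx", "cy" (pixels), "k1" (the pictures are not rectified: a ray, as slopes to the right and down, at radius r is drawn at 1 + k1 r^2 times it, then the intrinsics apply), "world_from_camera" (4x4, takes a point from camera to world coordinates). Camera axes: x right, y down, z forward; pixel columns grow to the right and rows downward; lengths in mm; the calibration is good to about 2 mm. A picture is of the moment at which its call begins. camera_model takes no time and is no camera call.
- bot.close_job(): hands the job in, once; it reports no verdict.
The state is a dict: "time_s": time; "joint_pos": joint angles; "joint_vel": joint speeds; "tau": joint torques, N m; "ee_pos": TCP position; "eef_rot": TCP orientation; "wrist_force": force on the tool from outside, world axes, zero at the start; "ft_torque": the same for the moment, N m; "gripper_width": finger opening in mm.
Only numpy, scipy, OpenCV 4.12 (cv2) and the standard library are available. Lean on these libraries where they do the work, as an engineer would, in place of code of your own. Each camera call takes 0.05 s, during which the arm holds its last target. There are 200 camera calls.

## Working session

There is one attempt and no reset: what is moved stays moved. The work goes in short steps, Python scripts to look and compute and a tool call to move; the robot and the scene stay as the last step left them, time stands still between calls to the robot, and variables do not carry over. Pictures are saved under pics/ and viewed, about 12 in all and at most 16, crops included, and the job is handed in when it is done.

Besides the shell and the picture viewer there is one more tool, called after "Emit:" as name([rows], argument=value, ...), one row to a line, values as JSON. move_arm: Moves the arm, as the interface text tells. Its arguments: {"type":"object","properties":{"increments":{"type":"array","items":{"type":"array","items":{"type":"number"}}},"newtons":{"type":"number"}},"required":["increments"]}

```bash
mkdir -p pics
cat > h.py <<'E'
import numpy as np, cv2
from station import bot
def cap(n,f=None):
    p,d=bot.capture(n)
    if f: cv2.imwrite('pics/'+f,cv2.cvtColor(p,cv2.COLOR_RGB2BGR))
    return p,d
def ray(n,u,v):
    m=bot.camera_model(n); x=(u-m['cx'])/m['fx']; y=(v-m['cy'])/m['fy']
    a,b=x,y
    for _ in range(20):
        s=1+m['k1']*(a*a+b*b); a,b=x/s,y/s
    T=np.array(m['world_from_camera']); return T[:3,3],T[:3,:3]@np.array([a,b,1.])
def onz(n,u,v,z):
    o,r=ray(n,u,v); return o+r*(z-o[2])/r[2]
def dep(n,u,v,d):
    o,r=ray(n,u,v); return o+r*d[int(v),int(u)]
def proj(n,P):
    m=bot.camera_model(n); q=np.linalg.inv(np.array(m['world_from_camera']))@np.append(P,1)
    a,b=q[:2]/q[2]; s=1+m['k1']*(a*a+b*b); return m['fx']*a*s+m['cx'],m['fy']*b*s+m['cy']
E
python3 - <<'E'
from h import *
s=bot.get_state(); print(s)
for n in('scene','top'):
    cap(n,n+'0.png'); m=bot.camera_model(n); print(n,m)
E
```

```text
{'time_s': 0.0, 'joint_pos': array([ 1.14051133e+00,  2.07430254e-01,  1.54298136e+00,  2.95241095e-05,
        1.39348639e+00, -1.50490891e-01]), 'joint_vel': array([ 9.90873839e-04,  1.50204695e-03,  9.70753285e-04,  6.81417504e-05,
       -7.94064016e-04, -1.77518165e-03]), 'tau': array([-3.00061799e-06, -3.83045840e+01, -2.91589898e+01, -4.14892284e-04,
        1.08475972e-02, -9.85342581e-07]), 'ee_pos': array([158.46555888, 551.93873703, 230.10694018]), 'eef_rot': array([ 1.39443677e-01,  9.90229333e-01, -1.10025171e-03, -3.43956484e-04]), 'wrist_force': array([ 0.03918962,  0.45508737, -0.05060036]), 'ft_torque': array([-0.01252726,  0.03014186,  0.02026301]), 'gripper_width': 85.60303515955651}
scene {'fx': 437.6496101993869, 'fy': 437.6496101993869, 'cx': 258.1435685540011, 'cy': 185.23653633612977, 'k1': 0.04562241048598271, 'world_from_camera': array([[-8.36184996e-01, -4.00549838e-01,  3.74639133e-01,
         1.15886847e+02],
       [-5.48372362e-01,  6.21916938e-01, -5.59023322e-01,
         7.08698150e+02],
       [-9.07772159e-03, -6.72888660e-01, -7.39688073e-01,
         1.00304747e+03],
       [ 0.00000000e+00,  0.00000000e+00,  0.00000000e+00,
         1.00000000e+00]])}
top {'fx': 448.97271264604365, 'fy': 448.97271264604365, 'cx': 257.6747119764398, 'cy': 188.68292061174563, 'k1': 0.030404977976586943, 'world_from_camera': array([[ 7.80807819e-03, -9.98801416e-01,  4.83194113e-02,
         5.02268331e+02],
       [-9.99964892e-01, -7.65196975e-03,  3.41489760e-03,
         1.17693405e+01],
       [-3.04106588e-03, -4.83443787e-02, -9.98826097e-01,
         1.69986865e+03],
       [ 0.00000000e+00,  0.00000000e+00,  0.00000000e+00,
         1.00000000e+00]])}
```

View pics/scene0.png

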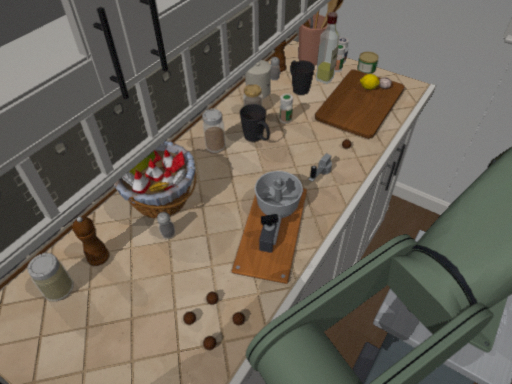

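View pics/top0.png

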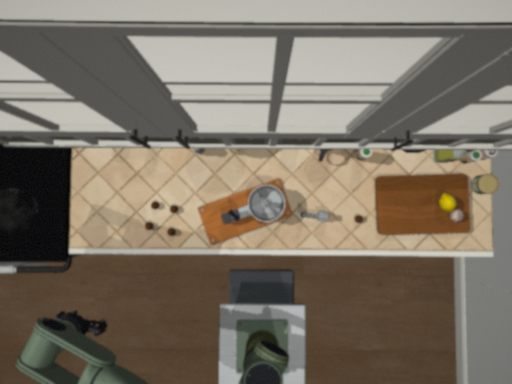

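The four chestnuts on the left are at top-view px (155,206), (174,209), (149,226) and (171,232), and a fifth is at (358,218). The bowl is at (267,204), the clamp at about (232,216) and the crank at about (317,215). I'll zoom in next.

Run:
```python
from h import *
p=cv2.imread('pics/top0.png'); s=cv2.imread('pics/scene0.png')
cv2.imwrite('pics/c1.png',cv2.resize(p[165:255,190:350],None,fx=5,fy=5,interpolation=cv2.INTER_CUBIC))
cv2.imwrite('pics/c2.png',cv2.resize(s[140:280,225:355],None,fx=4.2,fy=4.2,interpolation=cv2.INTER_CUBIC))
q,d=cap('top')
# chestnuts
for n,im,reg in(('top',p,(150,250,75,370)),('scene',s,(120,360,150,360))):
    hsv=cv2.cvtColor(im,cv2.COLOR_BGR2HSV)
    m=((hsv[...,2]<95)&((hsv[...,0]<14)|(hsv[...,0]>172))&(hsv[...,1]>90)).astype(np.uint8)
    k=np.zeros_like(m);k[reg[0]:reg[1],reg[2]:reg[3]]=1;m*=k
    N,_,st,c=cv2.connectedComponentsWithStats(m)
    for i in range(1,N):
        if st[i,4]>15: print(n,st[i],c[i].round(1),onz(n,*c[i],13).round(1))
print('bowl',onz('top',267,204,70))
```

```text
top [152 202   6   6  24] [154.6 204.8] [520.3 403.8  13. ]
top [171 206   6   6  28] [173.7 208.7] [506.2 332.   13. ]
top [356 216   6   6  31] [358.6 218.5] [ 475.3 -360.8   13. ]
top [146 223   7   6  30] [148.8 225.7] [442.2 424.   13. ]
top [168 229   6   6  26] [170.7 231.5] [421.2 341.8  13. ]
scene [171 130  13  13  21] [177.4 136.2] [972.2 -79.3  13. ]
scene [342 140   9   9  55] [346.2 143.7] [ 473.2 -354.5   13. ]
scene [152 150  11  17  61] [156.9 157.5] [960.6  36.7  13. ]
scene [161 163   5  11  21] [163. 168.] [911.8  61.9  13. ]
scene [175 164  11   9  18] [180.6 167.4] [866.4  30.   13. ]
scene [150 176   5  10  26] [151.2 180. ] [907.4 121.5  13. ]
scene [163 185  11   6  25] [167.8 187.8] [842.9 118.1  13. ]
scene [294 196  11  16  49] [299.9 203.7] [473.9 -44.5  13. ]
scene [268 213  31  40 182] [283.  229.3] [467.6  62.1  13. ]
scene [207 292  11  12 105] [212.  297.8] [507.  337.1  13. ]
scene [350 308  10  18  71] [354.9 317.5] [190.  191.8  13. ]
scene [184 312  12  12 108] [189.2 317.8] [520.9 408.1  13. ]
scene [233 312  11  13 101] [237.9 318.6] [421.9 346.5  13. ]
scene [327 320  30  23 161] [342.2 330.7] [200.9 237.8  13. ]
scene [203 336  13  14 131] [209.  342.8] [444.1 430.3  13. ]
scene [354 337   4   9  16] [355.2 341.6] [164.9 244.8  13. ]
scene [345 339  11  12  28] [350.6 344.3] [171.1 256.3  13. ]
scene [350 351   8   6  17] [353.9 353.2] [156.5 270.8  13. ]
bowl [525.73930677 -16.92483029  70.        ]
```

View pics/c1.png

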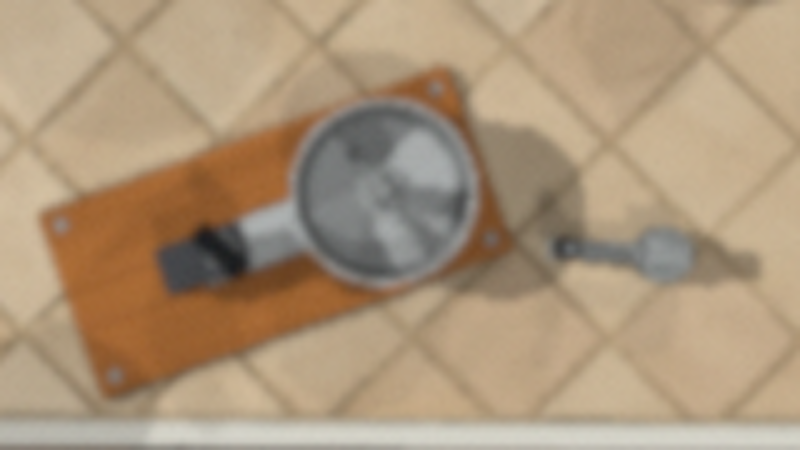

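View pics/c2.png

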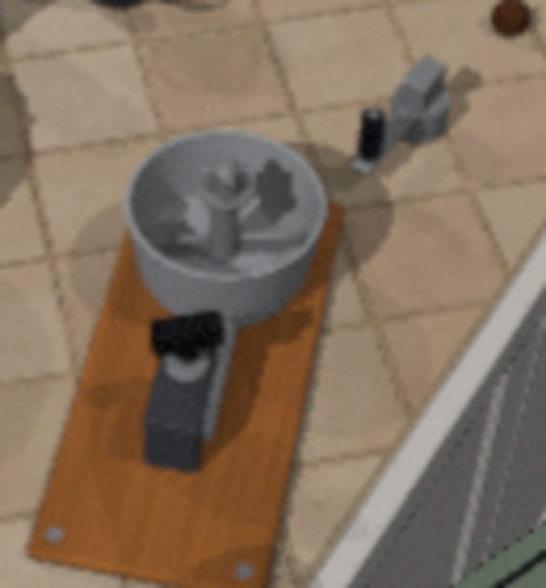

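The crops show the knob bar at c1 (220,250), the crank hub at c1 (665,255) with its handle at (567,247), and the board screws at the corners. Next I'll use the depth images for precise poses.

```bash
cat > m.py <<'E'
from h import *
def cloud(n,d):
    v,u=np.mgrid[0:384,0:512]; m=bot.camera_model(n)
    K=np.array([[m['fx'],0,m['cx']],[0,m['fy'],m['cy']],[0,0,1.]])
    o=cv2.undistortPoints(np.stack([u,v],-1).reshape(-1,1,2).astype(float),K,np.array([m['k1'],0,0,0,0.]))[:,0].reshape(384,512,2)
    c=np.dstack([o*d[...,None],d]); T=np.array(m['world_from_camera']); return c@T[:3,:3].T+T[:3,3]
E
python3 - <<'E'
from m import *
S=[onz('top',190+x/5,165+y/5,12) for x,y in((60,225),(113,377),(436,88),(490,238))]
for s in S: print('screw',s.round(1))
w=(S[0]+S[1]-S[2]-S[3])/2; print('board y yaw',np.degrees(np.arctan2(w[1],w[0])),np.linalg.norm(w), 'mid',sum(S)/4)
yd=w/np.linalg.norm(w); print('base origin est',sum(S)/4-85*yd)
for n in('scene','top'):
    p,d=cap(n); C=cloud(n,d); hv=cv2.cvtColor(p,cv2.COLOR_RGB2HSV)
    r=(slice(205,275),slice(240,300)) if n=='scene' else (slice(195,235),slice(215,250))
    P=C[r][hv[r][...,2]<45]; P=P[(P[:,2]>50)&(P[:,2]<140)]
    print(n,'black',len(P),P.mean(0).round(1),np.percentile(P[:,2],[5,25,50,75,95]).round(1))
    T=P[P[:,2]>np.percentile(P[:,2],60)]; 
    print(' top box',cv2.minAreaRect(T[:,:2].astype(np.float32)))
    # rim
    Q=C.reshape(-1,3); q=Q[(abs(Q[:,0]-525)<90)&(abs(Q[:,1]+17)<90)&(Q[:,2]>76)&(Q[:,2]<90)]
    print(' rim',len(q),cv2.minEnclosingCircle(q[:,:2].astype(np.float32)))
    q=Q[(abs(Q[:,0]-525)<25)&(abs(Q[:,1]+17)<25)&(Q[:,2]>100)]; print(' shaft top',len(q),q.mean(0) if len(q) else '')
    q=Q[(abs(Q[:,0]-490)<80)&(Q[:,1]<-110)&(Q[:,1]>-270)&(Q[:,2]>22)&(Q[:,2]<140)]
    print(' crank n',len(q),np.percentile(q[:,2],[5,50,95])); 
    h=q[q[:,2]>40]; print(cv2.minAreaRect(h[:,:2].astype(np.float32)))
    b=q[(q[:,1]<q[:,1].min()+42)]; 
    print(' block', cv2.minAreaRect(b[b[:,2]>48][:,:2].astype(np.float32)), 'ymin',q[:,1].min(),'ymax',q[:,1].max())
E
```

```text
screw [502.2 225.9  12. ]
screw [388.9 184.7  12. ]
screw [607.4 -55.8  12. ]
screw [494.9 -97.   12. ]
board y yaw 110.55514412017699 300.8386513997272 mid [498.36490232  64.46388226  12.        ]
base origin est [528.20914316 -15.12456721  12.        ]
scene black 155 [482.4 111.9  98.5] [ 80.6  94.5 102.4 106.1 108.6]
 top box ((485.4392395019531, 108.71895599365234), (41.873817443847656, 15.621077537536621), 39.538597106933594)
 rim 296 ((529.8569946289062, -10.586821556091309), 70.67418670654297)
 shaft top 80 [526.21117319  -6.23286351 112.62459457]
 crank n 283 [26.66867011 40.22544998 70.89222955]
((484.1339111328125, -185.63717651367188), (102.95230102539062, 20.38787078857422), 88.01818084716797)
 block ((483.02532958984375, -218.0592041015625), (38.07495880126953, 20.333290100097656), 88.0606689453125) ymin -237.22177925038227 ymax -131.46750534245984
top black 30 [484.4  99.7 105.5] [101.6 102.9 105.2 107.1 112.4]
 top box ((483.7281799316406, 100.18058776855469), (22.53459930419922, 7.615000247955322), 45.8779182434082)
 rim 145 ((530.4130859375, -13.555007934570312), 67.46812438964844)
 shaft top 43 [528.71496219 -13.52450213 112.45762808]
 crank n 177 [25.3768695  35.21855829 72.9445226 ]
((486.7795715332031, -190.3942108154297), (100.41896057128906, 19.169692993164062), 88.09038543701172)
 block ((485.59979248046875, -223.7743682861328), (18.315658569335938, 34.11216735839844), 0.5376167893409729) ymin -240.77870817244434 ymax -136.1608195918761
```

Emit:
move_arm([
  [0, 0.72, -1, -0.05, 0.4],
  [0, 0.72, -1, -0.05, 0.4],
  [0, 0.72, -1, -0.05, 0.4],
  [0, 0.72, -1, -0.05, 0.4],
  [0, 0.72, -1, -0.05, 0.4],
  [0, 0.72, -1, -0.05, 0.4],
  [0, 0.72, -1, -0.05, 0.4],
  [0, 0.72, -1, -0.05, 0.4],
], newtons=60)

```text
time_s: 1.25
ee_pos: [332.2, 311.6, 219.3]
eef_rot: [-0.14, 0.99, 0.0, 0.0]
wrist_force: [0.1, 0.5, -0.2]
gripper_width: 42.6
```

Emit:
move_arm([
  [0, 0.72, -1, -0.1, 0.4],
  [0, 0.72, -1, -0.2, 0.4],
  [0, 0.72, -1, -0.2, 0.4],
  [0, 0.72, -1, -0.2, 0.4],
  [0, 0.72, -1, -0.2, 0.4],
  [0, 0.72, -1, -0.2, 0.4],
  [0, 0.72, -0.9, -0.2, 0.2],
  [0, 0, 0, 0, 0],
])

```text
time_s: 2.25
ee_pos: [483.7, 103.9, 179.8]
eef_rot: [-0.357, 0.934, -0.0, -0.0]
wrist_force: [0.2, 0.9, -0.7]
gripper_width: 42.7
```

```bash
cat > st.py <<'E'
from h import *
s=bot.get_state(); q=s['eef_rot']
from scipy.spatial.transform import Rotation as R
y=R.from_quat(q).as_matrix()[:,1]
print('t',round(s['time_s'],2),'pos',s['ee_pos'].round(1),'jawyaw',np.degrees(np.arctan2(y[1],y[0])).round(1),'F',s['wrist_force'].round(1),'M',s['ft_torque'].round(2),'w',round(s['gripper_width'],1),'j',s['joint_pos'].round(2))
E
python3 st.py
```

```text
t 2.25 pos [483.7 103.9 179.8] jawyaw 131.8 F [ 0.2  0.9 -0.7] M [ 0.01  0.01 -0.05] w 42.7 j [ 0.04  0.09  1.79 -0.    1.27 -2.26]
```

Emit:
move_arm([
  [0, 0.04, 0.02, -1, 0],
  [0, 0, 0, -1, 0],
  [0, 0, 0, -0.7, 0],
  [0, 0, 0, -0.3, 0],
  [0, 0, 0, -0.26, 0],
  [0, 0, 0, 0, 0],
])

```text
time_s: 3.0
ee_pos: [484.0, 106.4, 82.6]
eef_rot: [-0.358, 0.934, 0.0, 0.0]
wrist_force: [0.5, 0.1, 0.5]
gripper_width: 42.4
```

```bash
python3 - <<'E'
from h import *
p,d=cap('scene'); cv2.imwrite('pics/k1.png',cv2.cvtColor(cv2.resize(p[150:290,200:340],None,fx=4,fy=4,interpolation=cv2.INTER_CUBIC),cv2.COLOR_RGB2BGR))
E
python3 st.py
```

```text
t 3.05 pos [484.4 106.4  83. ] jawyaw 132.0 F [ 0.  -0.2 -0.2] M [-0.02 -0.08  0.05] w 42.8 j [ 0.04  0.22  1.86  0.    1.06 -2.26]
```

View pics/k1.png

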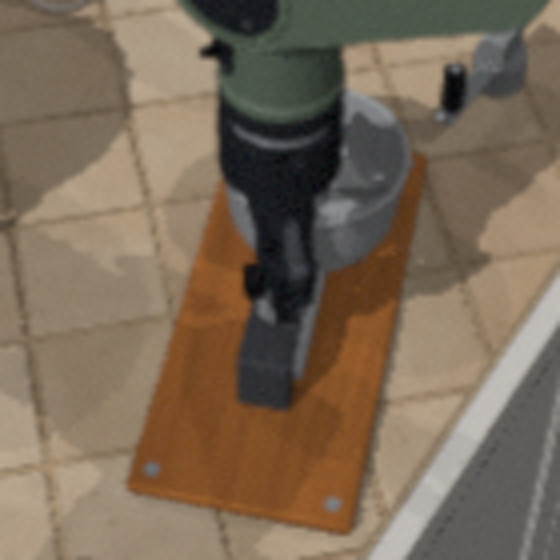

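The gripper straddles the knob, with the bar end showing at crop (255,280). I'll close on it now.

Emit:
move_arm([
  [1, 0, 0, 0, 0],
  [1, 0, 0, 0, 0],
  [1, 0, 0, 0, 0],
  [1, 0, 0, 0, 0],
], newtons=40)

```text
time_s: 3.55
ee_pos: [485.6, 105.7, 83.4]
eef_rot: [-0.358, 0.934, -0.001, 0.001]
wrist_force: [3.6, -3.9, 2.6]
gripper_width: 15.4
```

```bash
python3 st.py
```

```text
t 3.55 pos [485.6 105.7  83.4] jawyaw 132.0 F [ 3.6 -3.9  2.6] M [-0.56 -0.59  0.18] w 15.4 j [ 0.04  0.22  1.86 -0.    1.05 -2.26]
```

Emit:
move_arm([
  [1, 0.03, -0.02, -0.01, -0.5],
  [1, 0, 0, -0.014, -0.8],
  [1, 0, 0, -0.014, -0.8],
  [1, 0, 0, -0.014, -0.8],
  [1, 0, 0, -0.014, -0.8],
  [1, 0, 0, -0.014, -0.8],
  [1, 0, 0, -0.014, -0.8],
  [1, 0, 0, 0, 0],
], newtons=60)

```text
time_s: 4.55
ee_pos: [485.9, 104.7, 80.7]
eef_rot: [0.097, 0.995, -0.001, 0.001]
wrist_force: [2.2, -5.5, 5.0]
gripper_width: 14.7
```

```bash
python3 st.py
```

```text
t 4.55 pos [485.9 104.7  80.7] jawyaw 78.9 F [ 2.2 -5.5  5. ] M [-1.01 -0.31 -0.21] w 14.7 j [ 0.04  0.23  1.86 -0.    1.05 -1.34]
```

Emit:
move_arm([
  [1, 0, 0, -0.02, -0.9],
  [1, 0, 0, -0.016, -0.9],
  [1, 0, 0, -0.016, -0.9],
  [1, 0, 0, -0.016, -0.9],
  [1, 0, 0, -0.016, -0.9],
  [1, 0, 0, -0.016, -0.9],
  [1, 0, 0, -0.016, -0.9],
  [1, 0, 0, 0, 0],
])

```text
time_s: 5.55
ee_pos: [485.2, 103.9, 77.3]
eef_rot: [0.602, 0.798, -0.001, 0.001]
wrist_force: [-0.6, -8.2, 8.1]
gripper_width: 14.7
```

```bash
python3 st.py
```

```text
t 5.55 pos [485.2 103.9  77.3] jawyaw 15.9 F [-0.6 -8.2  8.1] M [-1.39  0.11 -0.21] w 14.7 j [ 0.04  0.23  1.87 -0.    1.04 -0.24]
```

Emit:
move_arm([
  [1, 0, 0, -0.02, -0.9],
  [1, 0, 0, -0.016, -0.9],
  [1, 0, 0, -0.016, -0.9],
  [1, 0, 0, -0.016, -0.9],
  [1, 0, 0, 0, 0],
])

```text
time_s: 6.18
ee_pos: [484.5, 103.9, 75.4]
eef_rot: [0.82, 0.573, -0.002, 0.001]
wrist_force: [-2.9, -8.3, 11.5]
gripper_width: 14.9
```

```bash
python3 st.py
```

```text
t 6.17 pos [484.5 103.9  75.4] jawyaw -20.1 F [-2.9 -8.3 11.5] M [-1.45  0.52 -0.2 ] w 14.9 j [ 0.04  0.23  1.87 -0.    1.04  0.39]
```

Emit:
move_arm([
  [1, 0, -0.05, 0.01, -0.9],
  [1, 0, 0, -0.014, -0.9],
  [1, 0, 0, -0.016, -0.9],
  [1, 0, 0, -0.016, -0.9],
  [1, 0, 0, 0, 0],
])

```text
time_s: 6.8
ee_pos: [483.9, 104.1, 73.6]
eef_rot: [0.957, 0.291, -0.001, -0.0]
wrist_force: [-2.7, -2.8, 7.7]
gripper_width: 14.6
```

```bash
python3 st.py
```

```text
t 6.8 pos [483.9 104.1  73.6] jawyaw -56.1 F [-2.7 -2.8  7.7] M [-0.58  0.38 -0.14] w 14.6 j [ 0.04  0.24  1.87 -0.    1.04  1.02]
```

Emit:
move_arm([
  [1, 0, 0, -0.014, -0.9],
  [1, 0, 0, -0.014, -0.9],
  [1, 0, 0, -0.016, -0.9],
  [1, 0, 0, -0.016, -0.9],
  [1, 0, 0, 0, 0],
])

```text
time_s: 7.42
ee_pos: [483.7, 104.7, 71.8]
eef_rot: [1.0, -0.019, -0.001, -0.001]
wrist_force: [-2.5, -0.6, 7.2]
gripper_width: 14.7
```

```bash
python3 st.py
```

```text
t 7.42 pos [483.7 104.7  71.8] jawyaw -92.1 F [-2.5 -0.6  7.2] M [-0.21  0.46 -0.05] w 14.7 j [0.04 0.24 1.87 0.   1.04 1.64]
```

Emit:
move_arm([
  [1, 0, 0, -0.014, -0.9],
  [1, 0, 0, -0.014, -0.9],
  [1, 0, 0, -0.016, -0.9],
  [1, 0, 0, -0.016, -0.9],
  [1, 0, 0, -0.016, -0.9],
])

```text
time_s: 8.05
ee_pos: [484.2, 105.5, 70.6]
eef_rot: [0.916, -0.401, -0.001, -0.001]
wrist_force: [-4.1, 1.6, 14.4]
gripper_width: 14.5
```

```bash
python3 st.py
```

```text
t 8.05 pos [484.2 105.5  70.6] jawyaw -137.2 F [-4.1  1.6 14.4] M [0.32 0.77 0.6 ] w 14.5 j [0.04 0.24 1.87 0.   1.03 2.43]
```

Emit:
move_arm([
  [1, 0, 0, 0, 0],
  [0, 0, 0, 0, 0],
  [0, 0, 0, 0, 0],
  [0, 0, 0, 0.4, 0],
  [0, 0, 0, 1, 0],
  [0, 0, 0, 1, 0],
  [0, 0, 0.5, 1, 0],
  [0, -0.6, 1, 0.5, 0],
])

```text
time_s: 9.05
ee_pos: [468.9, 149.2, 189.0]
eef_rot: [0.916, -0.4, 0.002, -0.001]
wrist_force: [-0.3, 0.0, -0.5]
gripper_width: 42.6
```

```bash
python3 st.py
```

```text
t 9.05 pos [468.9 149.2 189. ] jawyaw -137.2 F [-0.3  0.  -0.5] M [ 0.02 -0.01  0.02] w 42.6 j [0.13 0.07 1.79 0.   1.28 2.53]
```

Emit:
move_arm([
  [-0.4, -0.2, 0.8, 0, 1],
  [-0.4, -0.2, 0.8, 0, 1],
  [-0.4, -0.2, 0.8, 0, 1],
  [-0.4, -0.2, 0.8, 0, 1],
  [-0.4, -0.2, 0.8, 0, 1],
  [-0.4, -0.2, 0.8, 0, 1],
  [-0.4, -0.2, 0.8, 0, 1],
  [-0.4, -0.2, 0.9, 0, 1],
])

```text
time_s: 10.05
ee_pos: [418.6, 344.9, 186.5]
eef_rot: [0.958, 0.286, -0.0, -0.0]
wrist_force: [-0.4, -0.4, -0.4]
gripper_width: 59.7
```

```bash
python3 st.py
python3 - <<'E'
from m import *
p,d=cap('scene'); cv2.imwrite('pics/k2.png',cv2.cvtColor(cv2.resize(p[150:290,220:350],None,fx=4.2,fy=4.2,interpolation=cv2.INTER_CUBIC),cv2.COLOR_RGB2BGR))
C=cloud('scene',d); hv=cv2.cvtColor(p,cv2.COLOR_RGB2HSV); r=(slice(205,275),slice(240,300))
P=C[r][hv[r][...,2]<45]; P=P[(P[:,2]>50)&(P[:,2]<140)]
print(len(P),np.percentile(P[:,2],[5,50,95])); T=P[P[:,2]>np.percentile(P[:,2],60)]; print(cv2.minAreaRect(T[:,:2].astype(np.float32)))
E
```

```text
t 10.05 pos [418.6 344.9 186.5] jawyaw -56.7 F [-0.4 -0.4 -0.4] M [ 0.04 -0.07  0.03] w 59.7 j [0.53 0.18 1.67 0.   1.29 1.52]
103 [75.92615926 91.11982569 96.24326131]
((481.1330871582031, 110.49681854248047), (11.389566421508789, 36.49789047241211), 78.96391296386719)
```

View pics/k2.png

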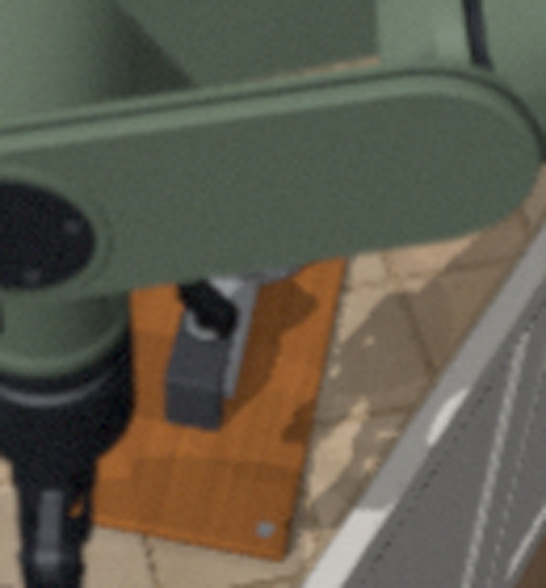

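Emit:
move_arm([
  [-0.4, 0.1, 0, -1, 0.5],
  [-0.4, 0, 0, -1, 0.5],
  [-0.4, 0, 0, -1, 0],
  [-0.4, 0, 0, -1, 0],
  [-0.4, 0, 0, -1, 0],
  [-0.4, 0, 0, -0.7, 0],
  [-0.4, 0, 0, -0.4, 0],
  [-0.4, 0, 0, 0, 0],
])

```text
time_s: 11.1
ee_pos: [421.4, 343.8, 2.5]
eef_rot: [0.931, 0.366, -0.001, 0.0]
wrist_force: [-0.3, 0.9, -0.2]
gripper_width: 59.9
```

Emit:
move_arm([
  [1, 0, 0, 0, 0],
  [1, 0, 0, 0, 0],
  [1, 0, 0, 0, 0],
  [1, 0, 0, 0, 0],
  [1, 0, 0, 0.3, 0],
  [1, 0, 0, 0.9, 0],
  [1, 0, 0, 1, 0],
  [1, 0, 0, 1, 0],
], newtons=25)

```text
time_s: 12.1
ee_pos: [421.5, 344.0, 99.9]
eef_rot: [0.931, 0.366, -0.0, 0.0]
wrist_force: [1.0, 0.9, -0.8]
gripper_width: 29.3
```

Emit:
move_arm([
  [1, 0.28, -0.96, 0.6, 0.6],
  [1, 0.28, -0.96, 0.6, 0.6],
  [1, 0.28, -0.96, 0.5, 0.6],
  [1, 0.28, -0.96, 0, 0.6],
  [1, 0.28, -0.96, 0, 0.6],
  [1, 0.28, -0.96, 0, 0.6],
  [1, 0.28, -0.96, 0, 0.6],
  [1, 0.28, -0.96, 0, 0.6],
])

```text
time_s: 13.1
ee_pos: [489.0, 112.8, 150.1]
eef_rot: [0.7, 0.714, -0.0, -0.0]
wrist_force: [0.4, -0.2, -1.0]
gripper_width: 29.0
```

Emit:
move_arm([
  [1, 0.28, -0.96, 0, 0.6],
  [1, 0.28, -0.96, 0, 0.6],
  [1, 0.28, -0.96, 0, 0.7],
  [1, 0, 0, 0, 0],
  [1, 0, 0, 0, 0],
])

```text
time_s: 13.72
ee_pos: [513.8, 27.8, 149.9]
eef_rot: [0.574, 0.819, 0.0, -0.0]
wrist_force: [-0.5, 0.0, 0.1]
gripper_width: 29.3
```

```bash
python3 st.py
```

```text
t 13.72 pos [513.8  27.8 149.9] jawyaw 19.9 F [-0.5  0.   0.1] M [-0.03 -0.02  0.02] w 29.3 j [-0.11  0.16  1.77  0.    1.21 -0.46]
```

Emit:
move_arm([
  [1, 0, 0, -1, 0],
  [1, 0, 0, -0.8, 0],
  [1, 0, 0, -0.37, 0],
  [1, 0, 0, 0, 0],
  [0, 0, 0, 0, 0],
  [0, 0, 0, 0, 0],
  [0, 0, 0, 0.4, 0],
  [0, 0, 0, 0.9, 0],
])

```text
time_s: 14.72
ee_pos: [513.4, 27.4, 124.1]
eef_rot: [0.574, 0.819, -0.001, -0.001]
wrist_force: [-0.1, -0.2, -0.0]
gripper_width: 42.6
```

Emit:
move_arm([
  [0, 0, 0.5, 1, 0],
  [-0.4, 0, 1, 0, 0],
  [-0.4, 0, 1, 0, 0],
  [-0.4, 0, 1, 0, 0],
  [-0.4, 0, 1, 0, 0],
  [-0.4, 0, 1, 0, 0],
  [-0.4, -0.1, 1, 0, 0],
  [-0.4, -0.1, 1, 0, 0],
])

```text
time_s: 15.72
ee_pos: [508.7, 253.4, 155.3]
eef_rot: [0.574, 0.819, 0.001, 0.001]
wrist_force: [0.2, -0.7, -0.6]
gripper_width: 59.7
```

Emit:
move_arm([
  [-0.4, 0, 1, 0, 0],
  [-0.4, 0, 1, 0, 0],
  [-0.4, 0, 0.7, 0, 0],
  [-0.4, 0, 0, 0, 0],
])

```text
time_s: 16.23
ee_pos: [508.4, 334.4, 154.5]
eef_rot: [0.573, 0.82, 0.0, 0.0]
wrist_force: [0.2, -0.5, -0.9]
gripper_width: 59.8
```

```bash
python3 st.py
cat > look.py <<'E'
import sys
from m import *
def nuts(n):
    p,d=cap(n); hsv=cv2.cvtColor(p,cv2.COLOR_RGB2HSV); C=cloud(n,d)
    m=((hsv[...,2]<95)&((hsv[...,0]<14)|(hsv[...,0]>172))&(hsv[...,1]>90)&(C[...,2]<95)&(C[...,2]>-10)&(C[...,0]>380)&(C[...,0]<640)&(abs(C[...,1])<560)).astype(np.uint8)
    N,_,st,c=cv2.connectedComponentsWithStats(m)
    for i in range(1,N):
        if st[i,4]>12: print(n,st[i,2:],c[i].round(1),onz(n,*c[i],13).round(0),'z',C[int(c[i][1]),int(c[i][0]),2].round(0))
    return p,d
p,d=nuts('top'); q,e=nuts('scene')
if len(sys.argv)>1:
    a=cv2.resize(q[140:280,220:360],None,fx=4,fy=4,interpolation=cv2.INTER_CUBIC); cv2.imwrite('pics/'+sys.argv[1],cv2.cvtColor(a,cv2.COLOR_RGB2BGR))
E
python3 look.py k3.png
```

```text
t 16.23 pos [508.4 334.4 154.5] jawyaw 20.1 F [ 0.2 -0.5 -0.9] M [-0.    0.01 -0.01] w 59.8 j [ 0.44  0.35  1.53 -0.    1.26  0.09]
top [ 5  5 22] [256.1 204.9] [523.  23.  13.] z 55.0
top [ 7  5 23] [173.6 209. ] [505. 332.  13.] z 34.0
top [12  6 22] [231.6 209.9] [504. 115.  13.] z 10.0
top [ 6  6 31] [358.5 218.6] [ 475. -360.   13.] z 28.0
top [ 6  6 26] [149.1 225.4] [443. 423.  13.] z 26.0
scene [ 6 13 14] [298.2 204. ] [477. -41.  13.] z 43.0
scene [14 16 28] [284.6 219.2] [482.  29.  13.] z 12.0
scene [ 15  33 124] [256.3 234.8] [520. 119.  13.] z 16.0
scene [ 4 12 18] [278.7 232.9] [471.  79.  13.] z 19.0
scene [ 5  7 13] [273.7 246.7] [459. 126.  13.] z 14.0
scene [ 11  12 107] [211.9 297.8] [507. 337.  13.] z 28.0
scene [ 12  13 110] [189.2 317.6] [521. 408.  13.] z 30.0
scene [ 13  14 128] [209.3 342.5] [444. 429.  13.] z 26.0
```

View pics/k3.png

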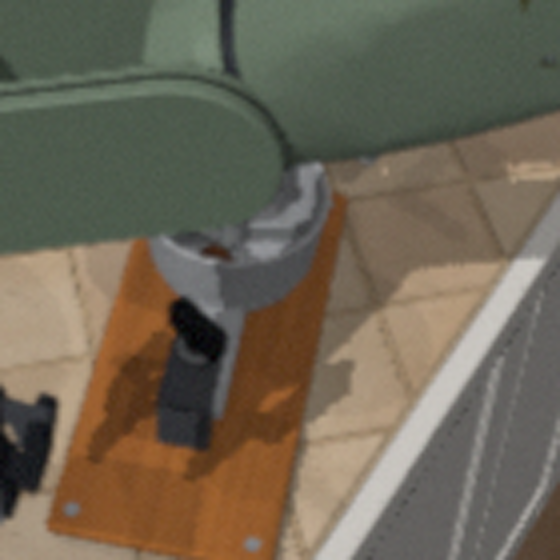

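Run:
```python
from m import *
for n,r,o in(('scene',(slice(212,240),slice(258,280)),0),('top',(slice(200,228),slice(220,250)),0)):
    p,d=cap(n); C=cloud(n,d); g=p.max(2)
    m=np.zeros((384,512),np.uint8); m[r]=(g[r]<42); m&=(C[...,2]>76).astype(np.uint8)
    P=C[m>0]; top=np.percentile(P[:,2],90); T=P[P[:,2]>top-7]
    u,s,v=np.linalg.svd(T[:,:2]-T[:,:2].mean(0)); print(n,len(T),T.mean(0).round(1),'top',top.round(1),'pca yaw',np.degrees(np.arctan2(v[0,1],v[0,0])).round(1),s.round(0),cv2.minAreaRect(T[:,:2].astype(np.float32)))
a=onz('scene',220+175/4,140+305/4,93);b=onz('scene',220+220/4,140+355/4,93);print(a,b,np.degrees(np.arctan2(*(b-a)[1::-1])))
a=onz('scene',225+152/4.2,140+328/4.2,105);b=onz('scene',225+222/4.2,140+322/4.2,105);print('old',a,b,np.degrees(np.arctan2(*(b-a)[1::-1])))
```

```text
scene 75 [483.3 110.7  93.4] top 95.8 pca yaw 162.6 [113.  32.] ((484.0404357910156, 109.35137939453125), (13.157699584960938, 44.78160095214844), 72.67765045166016)
top 25 [488.2  99.3 159.2] top 99.0 pca yaw -71.0 [97. 46.] ((499.6031188964844, 65.95466613769531), (28.47882843017578, 104.69749450683594), 18.03288459777832)
[503.66782162 105.46529325  93.        ] [457.21767357 124.11152173  93.        ] 158.12826379629794
old [500.84550134 122.13695538 105.        ] [466.98179963  94.66331362 105.        ] -140.94755920018437
```

Emit:
move_arm([
  [-0.4, -0.03, 0, -1, 0],
  [-0.4, 0, 0, -1, 0],
  [-0.4, 0, 0, -1, 0],
  [-0.4, 0, 0, -1, 0],
  [-0.4, 0, 0, -0.7, 0],
  [-0.4, 0, 0, -0.35, 0],
  [-0.4, 0, 0, 0, 0],
])

```text
time_s: 17.3
ee_pos: [507.3, 333.0, 2.0]
eef_rot: [0.574, 0.819, -0.0, -0.0]
wrist_force: [-0.7, 1.0, 0.3]
gripper_width: 59.6
```

Emit:
move_arm([
  [1, 0, 0, 0, 0],
  [1, 0, 0, 0, 0],
  [1, 0, 0, 0, 0],
  [1, 0, 0, 0, 0],
  [1, 0, 0, 0.3, 0],
  [1, 0, 0, 0.9, 0],
  [1, 0, 0, 1, 0],
  [1, 0, 0, 1, 0],
])

```text
time_s: 18.3
ee_pos: [506.9, 333.1, 99.1]
eef_rot: [0.574, 0.819, -0.0, -0.0]
wrist_force: [0.6, 0.3, 0.0]
gripper_width: 29.1
```

Emit:
move_arm([
  [1, 0.1, -0.98, 0.7, 0],
  [1, 0.1, -0.98, 0.7, 0],
  [1, 0.1, -0.98, 0.4, 0],
  [1, 0.1, -0.98, 0, 0],
  [1, 0.1, -0.98, 0, 0],
  [1, 0.1, -0.98, 0, 0],
  [1, 0.1, -0.98, 0, 0],
  [1, 0.1, -0.98, 0, 0],
])

```text
time_s: 19.3
ee_pos: [531.0, 97.2, 152.4]
eef_rot: [0.574, 0.819, -0.0, -0.0]
wrist_force: [-0.3, 0.2, 0.2]
gripper_width: 29.4
```

Emit:
move_arm([
  [1, 0.1, -0.98, 0, 0],
  [1, 0.1, -0.98, 0, 0],
  [1, 0.1, -0.98, 0, 0],
  [1, 0.1, -0.98, 0, 0],
  [1, 0, -1, 0, 0],
  [1, 0, -0.1, 0, 0],
  [1, 0, 0, 0, 0],
  [1, 0, 0, 0, 0],
])

```text
time_s: 20.3
ee_pos: [543.2, -51.5, 152.3]
eef_rot: [0.573, 0.819, 0.0, -0.0]
wrist_force: [0.7, -0.6, 0.3]
gripper_width: 29.2
```

Emit:
move_arm([
  [1, 0, 0, -1, 0],
  [1, 0, 0, -0.8, 0],
  [1, 0, 0, -0.44, 0],
  [1, 0, 0, 0, 0],
  [0, 0, 0, 0, 0],
  [0, 0, 0, 0, 0],
  [0, 0, 0, 0.4, 0],
  [0, 0, 0, 0.9, 0],
])

```text
time_s: 21.3
ee_pos: [542.6, -52.3, 124.4]
eef_rot: [0.574, 0.819, -0.0, -0.001]
wrist_force: [-0.5, 0.4, 0.1]
gripper_width: 42.4
```

Emit:
move_arm([
  [0, 0, -0.4, 1, 0],
  [-0.4, -0.2, -1, 0, 0],
  [-0.4, -0.2, -1, 0, 0],
  [-0.4, -0.2, -1, 0, 0],
  [-0.4, -0.2, -1, 0, 0],
  [-0.4, -0.2, -1, 0, 0],
  [-0.4, -0.3, -1, 0, 0],
  [-0.4, -0.3, -1, 0, 0],
])

```text
time_s: 22.3
ee_pos: [495.5, -275.8, 155.7]
eef_rot: [0.574, 0.819, -0.0, 0.001]
wrist_force: [-0.5, -0.7, -1.1]
gripper_width: 59.7
```

Emit:
move_arm([
  [-0.4, -0.3, -1, 0, 0],
  [-0.4, -0.2, -1, 0, 0],
  [-0.4, -0.2, -0.8, 0, 0],
  [-0.4, 0, 0, 0, 0],
  [-0.4, 0, 0, 0, 0],
])

```text
time_s: 22.92
ee_pos: [474.5, -357.8, 154.3]
eef_rot: [0.574, 0.819, 0.0, -0.0]
wrist_force: [-0.2, 0.4, -0.6]
gripper_width: 60.0
```

```bash
python3 st.py; python3 look.py b1.png
```

```text
t 22.93 pos [ 474.5 -357.8  154.3] jawyaw 20.0 F [-0.2  0.4 -0.6] M [-0.02  0.04 -0.01] w 60.0 j [-0.79  0.32  1.57  0.    1.26 -1.14]
top [ 6  5 24] [276.3 198.9] [546. -53.  13.] z 55.0
top [ 6  5 24] [154.8 205.2] [519. 403.  13.] z 25.0
top [ 5  5 23] [256.1 205. ] [522.  23.  13.] z 58.0
top [14  6 30] [249.9 218.5] [472.  46.  13.] z 15.0
top [ 6  6 28] [358.4 218.5] [ 475. -360.   13.] z 29.0
top [17  4 26] [233.3 221.7] [459. 108.  13.] z 92.0
top [ 7  6 29] [148.8 225.3] [444. 424.  13.] z 25.0
scene [ 9  7 16] [333.4  97.9] [ 623. -557.   13.] z 23.0
scene [ 8  6 21] [320.5 110.6] [ 628. -465.   13.] z 18.0
scene [10 12 36] [364.  113.9] [ 489. -531.   13.] z 21.0
scene [ 9  8 54] [346.  143.6] [ 474. -355.   13.] z 24.0
scene [ 28  45 183] [286.4 223.5] [470.  40.  13.] z 9.0
scene [ 8  6 16] [274.9 246.2] [456. 123.  13.] z 13.0
scene [ 12  12 103] [189.  317.5] [522. 408.  13.] z 24.0
scene [ 12  14 120] [209.2 342.6] [444. 430.  13.] z 27.0
```

View pics/b1.png

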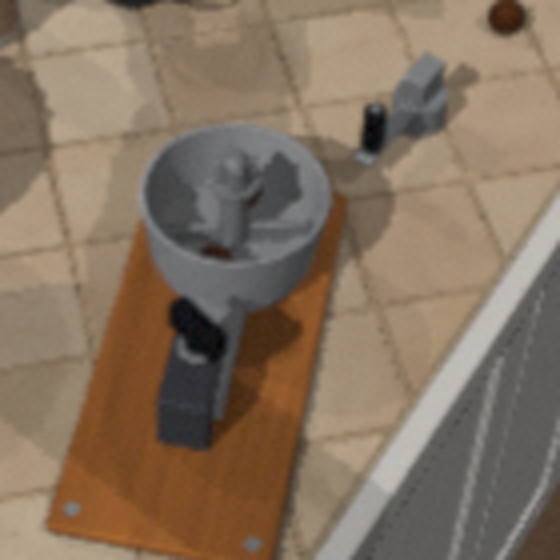

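Emit:
move_arm([
  [-0.4, 0, 0, -1, 0],
  [-0.4, 0, 0, -1, 0],
  [-0.4, 0, 0, -1, 0],
  [-0.4, 0, 0, -1, 0],
  [-0.4, 0, 0, -0.7, 0],
  [-0.4, 0, 0, -0.37, 0],
  [-0.4, 0, 0, 0, 0],
])

```text
time_s: 23.9
ee_pos: [474.2, -357.5, 1.5]
eef_rot: [0.573, 0.819, 0.0, -0.001]
wrist_force: [0.5, -0.1, 0.1]
gripper_width: 59.9
```

Emit:
move_arm([
  [1, 0, 0, 0, 0],
  [1, 0, 0, 0, 0],
  [1, 0, 0, 0, 0],
  [1, 0, 0, 0, 0],
  [1, 0, 0, 0.3, 0],
  [1, 0, 0, 0.9, 0],
  [1, 0, 0, 1, 0],
  [1, 0, 0, 1, 0],
])

```text
time_s: 24.9
ee_pos: [474.0, -358.3, 98.9]
eef_rot: [0.574, 0.819, -0.0, -0.0]
wrist_force: [0.3, -0.5, 0.9]
gripper_width: 29.7
```

Emit:
move_arm([
  [1, 0.12, 0.95, 0.9, -0.5],
  [1, 0.12, 0.95, 0.9, -0.5],
  [1, 0.12, 0.95, 0, -0.5],
  [1, 0.12, 0.95, 0, -0.5],
  [1, 0.12, 0.95, 0, -0.5],
  [1, 0.12, 0.95, 0, -0.5],
  [1, 0.12, 0.95, 0, -0.5],
  [1, 0.12, 0.95, 0, -0.5],
])

```text
time_s: 25.9
ee_pos: [502.9, -129.5, 152.2]
eef_rot: [0.82, 0.572, -0.0, -0.0]
wrist_force: [-0.4, 0.5, 0.1]
gripper_width: 29.5
```

Emit:
move_arm([
  [1, 0.12, 0.95, 0, -0.5],
  [1, 0.12, 0.95, 0, 0],
  [1, 0.0, 0.7, 0, 0],
  [1, 0, 0, 0, 0],
  [1, 0, 0, 0, 0],
])

```text
time_s: 26.52
ee_pos: [510.4, -53.0, 152.2]
eef_rot: [0.844, 0.537, -0.0, 0.0]
wrist_force: [0.1, 0.2, -0.6]
gripper_width: 29.8
```

Emit:
move_arm([
  [1, 0, 0.07, -1, 0],
  [1, 0, 0, -0.8, 0],
  [1, 0, 0, -0.44, 0],
  [1, 0, 0, 0, 0],
  [0, 0, 0, 0, 0],
  [0, 0, 0, 0, 0],
  [0, 0, 0, 0.4, 0],
  [0, 0, 0, 0.9, 0],
])

```text
time_s: 27.52
ee_pos: [509.6, -50.1, 124.2]
eef_rot: [0.844, 0.537, -0.001, -0.001]
wrist_force: [0.1, -0.4, 0.1]
gripper_width: 42.3
```

Emit:
move_arm([
  [0, 0, 0.4, 1, 0.5],
  [-0.4, -0.15, 1, 0.2, 0.5],
  [-0.4, -0.15, 1, 0, 0.5],
  [-0.4, -0.15, 1, 0, 0.5],
  [-0.4, -0.15, 1, 0, 0.5],
  [-0.4, -0.15, 1, 0, 0.5],
  [-0.4, -0.15, 1, 0, 0.5],
  [-0.4, -0.15, 1, 0, 0.5],
])

```text
time_s: 28.52
ee_pos: [479.2, 172.8, 161.4]
eef_rot: [0.608, 0.794, 0.001, 0.001]
wrist_force: [0.7, -0.3, 0.3]
gripper_width: 59.8
```

Emit:
move_arm([
  [-0.4, -0.15, 1, 0, 0.5],
  [-0.4, -0.15, 1, 0, 0],
  [-0.4, -0.15, 1, 0, 0],
  [-0.4, -0.15, 1, 0, 0],
  [-0.4, -0.15, 1, 0, 0],
  [-0.4, -0.15, 1, 0, 0],
  [-0.4, -0.15, 1, 0, 0],
  [-0.4, -0.15, 1, 0, 0],
])

```text
time_s: 29.52
ee_pos: [443.0, 413.0, 161.4]
eef_rot: [0.574, 0.819, 0.001, 0.0]
wrist_force: [-0.6, -0.6, 0.6]
gripper_width: 59.6
```

Emit:
move_arm([
  [-0.4, 0, 0.55, 0, 0],
  [-0.4, 0, 0, 0, 0],
])

```text
time_s: 29.78
ee_pos: [443.1, 428.9, 160.6]
eef_rot: [0.573, 0.819, 0.0, 0.0]
wrist_force: [-0.2, 0.7, 0.2]
gripper_width: 59.9
```

```bash
python3 st.py; python3 look.py
```

```text
t 29.77 pos [443.1 428.9 160.6] jawyaw 20.1 F [-0.2  0.7  0.2] M [-0.02 -0.    0.02] w 59.9 j [ 0.63  0.36  1.5  -0.    1.28  0.28]
top [ 6  6 25] [276.3 199. ] [546. -53.  13.] z 51.0
top [ 6  5 25] [154.6 205. ] [519. 404.  13.] z 23.0
top [ 5  5 23] [256.1 205.2] [522.  23.  13.] z 55.0
top [ 6  7 29] [275.8 207.4] [514. -51.  13.] z 53.0
top [ 7  6 27] [148.9 225.4] [443. 424.  13.] z 30.0
scene [ 21  15 123] [259.2 270.9] [450. 210.  13.] z 10.0
scene [ 12  12 110] [189.1 317.8] [521. 408.  13.] z 29.0
scene [ 13  14 126] [209.2 342.8] [444. 430.  13.] z 25.0
```

Emit:
move_arm([
  [-0.4, 0, -0.05, -1, 0],
  [-0.4, 0, 0, -1, 0],
  [-0.4, 0, 0, -1, 0],
  [-0.4, 0, 0, -1, 0],
  [-0.4, 0, 0, -0.9, 0],
  [-0.4, 0, 0, -0.35, 0],
  [-0.4, 0, 0, 0, 0],
])

```text
time_s: 30.75
ee_pos: [442.8, 425.7, 2.0]
eef_rot: [0.574, 0.819, -0.001, -0.0]
wrist_force: [0.1, 0.1, -0.2]
gripper_width: 59.3
```

Emit:
move_arm([
  [1, 0, 0, 0, 0],
  [1, 0, 0, 0, 0],
  [1, 0, 0, 0, 0],
  [1, 0, 0, 0, 0],
  [1, 0, 0, 0.3, 0],
  [1, 0, 0, 0.9, 0],
  [1, 0, 0, 1, 0],
  [1, 0, 0, 1, 0],
])

```text
time_s: 31.75
ee_pos: [442.5, 426.5, 99.2]
eef_rot: [0.574, 0.819, -0.0, -0.0]
wrist_force: [-0.3, 0.4, 0.1]
gripper_width: 29.4
```

Emit:
move_arm([
  [1, 0.11, -1, 0.9, 0.4],
  [1, 0.11, -1, 0.9, 0.4],
  [1, 0.11, -1, 0, 0.4],
  [1, 0.11, -1, 0, 0.4],
  [1, 0.11, -1, 0, 0.4],
  [1, 0.11, -1, 0, 0.4],
  [1, 0.11, -1, 0, 0.4],
  [1, 0.11, -1, 0, 0.4],
])

```text
time_s: 32.75
ee_pos: [469.0, 185.8, 152.6]
eef_rot: [0.325, 0.946, 0.0, -0.0]
wrist_force: [1.0, 0.7, -0.2]
gripper_width: 28.9
```

Emit:
move_arm([
  [1, 0.12, -1, 0, 0.4],
  [1, 0.12, -1, 0, 0.4],
  [1, 0.12, -1, 0, 0],
  [1, 0.12, -1, 0, 0],
  [1, 0.12, -1, 0, 0],
  [1, 0.12, -0.93, 0, 0],
  [1, 0, 0, 0, 0],
  [1, 0, 0, 0, 0],
])

```text
time_s: 33.75
ee_pos: [490.6, 9.3, 152.4]
eef_rot: [0.259, 0.966, 0.0, -0.0]
wrist_force: [0.5, 0.1, -0.8]
gripper_width: 29.3
```

Emit:
move_arm([
  [1, 0, 0, -1, 0],
  [1, 0, 0, -0.8, 0],
  [1, 0, 0, -0.44, 0],
  [1, 0, 0, 0, 0],
  [0, 0, 0, 0, 0],
  [0, 0, 0, 0, 0],
  [0, 0, 0, 0.4, 0],
  [0, 0, 0, 0.9, 0],
])

```text
time_s: 34.75
ee_pos: [490.1, 8.8, 124.5]
eef_rot: [0.259, 0.966, -0.0, -0.001]
wrist_force: [1.1, -0.3, 0.8]
gripper_width: 42.7
```

Emit:
move_arm([
  [0, 0, 0.2, 1, -0.5],
  [-0.4, 0.1, 1, 0.2, -0.5],
  [-0.4, 0.1, 1, 0, -0.5],
  [-0.4, 0.1, 1, 0, -0.5],
  [-0.4, 0.1, 1, 0, -0.5],
  [-0.4, 0.1, 1, 0, -0.5],
  [-0.4, 0.1, 1, 0, -0.5],
  [-0.4, 0.1, 1, 0, -0.5],
])

```text
time_s: 35.75
ee_pos: [512.5, 225.8, 161.6]
eef_rot: [0.575, 0.818, 0.001, 0.001]
wrist_force: [0.9, -0.8, -0.3]
gripper_width: 59.7
```

Emit:
move_arm([
  [-0.4, 0.1, 1, 0, 0],
  [-0.4, 0.1, 1, 0, 0],
  [-0.4, 0.1, 1, 0, 0],
  [-0.4, 0, 1, 0, 0],
  [-0.4, 0, 1, 0, 0],
  [-0.4, 0, 1, 0, 0],
  [-0.4, 0, 0, 0, 0],
])

```text
time_s: 36.62
ee_pos: [520.9, 406.8, 161.5]
eef_rot: [0.573, 0.82, 0.001, 0.0]
wrist_force: [-0.1, 0.9, 0.3]
gripper_width: 60.1
```

```bash
python3 st.py; python3 look.py
```

```text
t 36.62 pos [520.9 406.8 161.5] jawyaw 20.1 F [-0.1  0.9  0.3] M [ 0.   -0.01  0.  ] w 60.1 j [0.53 0.44 1.38 0.   1.31 0.18]
top [ 6  6 25] [276.3 199. ] [546. -53.  13.] z 61.0
top [ 6  5 24] [154.7 205. ] [520. 403.  13.] z 33.0
top [ 5  6 24] [256.2 205.1] [522.  23.  13.] z 57.0
top [ 6  6 25] [275.7 207.4] [514. -51.  13.] z 54.0
top [ 8  4 13] [232.7 209.2] [506. 111.  13.] z 12.0
top [ 8 13 23] [223.5 214.4] [486. 145.  13.] z 60.0
top [ 6  6 30] [260.4 212.6] [494.   7.  13.] z 53.0
scene [ 4 13 21] [280.7 224.1] [482.  50.  13.] z 12.0
scene [17 17 90] [256.1 243.9] [503. 144.  13.] z 15.0
scene [ 9 11 17] [272.6 247.6] [459. 130.  13.] z 37.0
scene [ 8 10 38] [254.6 268.7] [464. 211.  13.] z 13.0
scene [ 12  13 112] [189.2 317.7] [521. 408.  13.] z 27.0
```

Emit:
move_arm([
  [-0.4, 0, 0, -1, 0],
  [-0.4, 0, 0, -1, 0],
  [-0.4, 0, 0, -1, 0],
  [-0.4, 0, 0, -1, 0],
  [-0.4, 0, 0, -0.9, 0],
  [-0.4, 0, 0, -0.4, 0],
  [-0.4, 0, 0, 0, 0],
])

```text
time_s: 37.6
ee_pos: [520.6, 403.7, 0.7]
eef_rot: [0.574, 0.819, -0.001, -0.0]
wrist_force: [0.2, 0.7, -0.4]
gripper_width: 59.8
```

Emit:
move_arm([
  [1, 0, 0, 0, 0],
  [1, 0, 0, 0, 0],
  [1, 0, 0, 0, 0],
  [1, 0, 0, 0, 0],
  [1, 0, 0, 0.3, 0],
  [1, 0, 0, 0.9, 0],
  [1, 0, 0, 1, 0],
  [1, 0, 0, 1, 0],
])

```text
time_s: 38.6
ee_pos: [520.5, 404.7, 98.0]
eef_rot: [0.574, 0.819, -0.0, -0.0]
wrist_force: [0.6, -1.0, 0.3]
gripper_width: 28.9
```

Emit:
move_arm([
  [1, 0.1, -1, 0.9, -0.5],
  [1, 0.1, -1, 0.9, -0.5],
  [1, 0.1, -1, 0, -0.5],
  [1, 0.1, -1, 0, -0.5],
  [1, 0.1, -1, 0, -0.5],
  [1, 0.1, -1, 0, -0.5],
  [1, 0.1, -1, 0, -0.5],
  [1, 0.1, -1, 0, -0.5],
])

```text
time_s: 39.6
ee_pos: [544.6, 163.9, 151.3]
eef_rot: [0.82, 0.572, -0.0, -0.0]
wrist_force: [-0.2, -0.2, 0.1]
gripper_width: 29.2
```

Emit:
move_arm([
  [1, 0.1, -1, 0, -0.5],
  [1, 0.1, -1, 0, -0.5],
  [1, 0.1, -1, 0, -0.5],
  [1, 0, -1, 0, 0],
  [1, 0, -0.77, 0, 0],
  [1, 0, 0, 0, 0],
  [1, 0, 0, 0, 0],
])

```text
time_s: 40.48
ee_pos: [553.7, 22.2, 151.3]
eef_rot: [0.887, 0.462, 0.0, -0.0]
wrist_force: [0.6, -0.2, -0.3]
gripper_width: 29.3
```

```bash
python3 st.py
```

```text
t 40.48 pos [553.7  22.2 151.3] jawyaw -35.0 F [ 0.6 -0.2 -0.3] M [-0.    0.01  0.03] w 29.3 j [-0.12  0.24  1.67  0.    1.23  0.49]
```

Emit:
move_arm([
  [1, 0, 0.03, -1, 0],
  [1, 0, 0, -0.8, 0],
  [1, 0, 0, -0.42, 0],
  [1, 0, 0, 0, 0],
  [0, 0, 0, 0, 0],
  [0, 0, 0, 0, 0],
  [0, 0, 0, 0.4, 0],
  [0, 0, 0, 0.9, 0],
])

```text
time_s: 41.48
ee_pos: [553.0, 22.6, 123.8]
eef_rot: [0.887, 0.461, -0.001, -0.001]
wrist_force: [0.9, 0.2, -0.2]
gripper_width: 42.5
```

Emit:
move_arm([
  [0, 0, 0, 1, 0.5],
  [0, -0.25, -0.9, 0, 0.5],
  [0, -0.25, -0.9, 0, 0.5],
  [0, -0.25, -0.9, 0, 0.5],
  [0, -0.25, -0.9, 0, 0.5],
  [0, -0.25, -0.9, 0, 0.5],
  [0, -0.25, -0.9, 0, 0.3],
  [0, -0.25, -0.9, 0, 0],
])

```text
time_s: 42.48
ee_pos: [501.6, -167.6, 155.1]
eef_rot: [0.719, 0.695, 0.0, 0.001]
wrist_force: [-0.0, -0.5, -0.4]
gripper_width: 42.8
```

Emit:
move_arm([
  [0, -0.25, -0.9, 0, 0],
  [0, -0.25, -0.8, 0, 0],
  [0, 0, 0, 0, 0],
  [0, 0, 0, 0, 0],
])

```text
time_s: 42.98
ee_pos: [486.7, -217.2, 154.3]
eef_rot: [0.72, 0.694, 0.0, 0.0]
wrist_force: [0.1, -0.2, -0.4]
gripper_width: 42.5
```

```bash
python3 st.py
python3 - <<'E'
from look import *
a=cv2.resize(p[180:228,243:291],None,fx=8,fy=8,interpolation=cv2.INTER_CUBIC)
b=cv2.resize(q[165:220,250:305],None,fx=7,fy=7,interpolation=cv2.INTER_CUBIC)
h=max(a.shape[0],b.shape[0]); f=lambda x:cv2.copyMakeBorder(x,0,h-x.shape[0],0,0,cv2.BORDER_CONSTANT)
cv2.imwrite('pics/b2.png',cv2.cvtColor(np.hstack([f(a),f(b)]),cv2.COLOR_RGB2BGR))
C=cloud('scene',e);D=cloud('top',d)
for Q in(C,D):
    Q=Q.reshape(-1,3); r=np.hypot(Q[:,0]-529,Q[:,1]+12.5); z=Q[(r<30)&(Q[:,2]>88)]; print('shaft',z.mean(0),len(z),z[:,2].max())
E
```

```text
t 42.98 pos [ 486.7 -217.2  154.3] jawyaw -2.0 F [ 0.1 -0.2 -0.4] M [-0.02 -0.02  0.03] w 42.5 j [-0.58  0.19  1.72  0.    1.22 -0.55]
top [11 21 88] [257.4 205.8] [519.  18.  13.] z 56.0
top [ 6  5 23] [276.2 198.9] [546. -52.  13.] z 54.0
top [ 7  6 29] [276.1 208.5] [510. -52.  13.] z 56.0
top [28  8 45] [239.4 220. ] [466.  85.  13.] z 9.0
top [ 8  8 17] [387.  219.8] [ 471. -467.   13.] z 24.0
top [ 6  6 13] [384.1 225. ] [ 452. -456.   13.] z 21.0
top [ 9  3 14] [399.2 232.4] [ 425. -511.   13.] z 26.0
scene [16 16 82] [369.8 118.9] [ 460. -516.   13.] z 20.0
scene [ 9  8 19] [380.  115.2] [ 438. -554.   13.] z 20.0
scene [20 17 64] [363.4 129.1] [ 456. -454.   13.] z 20.0
scene [ 4  8 13] [376.2 128.1] [ 421. -482.   13.] z 29.0
scene [17  8 35] [352.6 130.9] [ 483. -425.   13.] z 20.0
scene [ 9  7 50] [290.1 190.6] [524. -74.  13.] z 54.0
scene [ 8  6 23] [266.9 199.4] [564.  -6.  13.] z 62.0
scene [11 16 33] [298.5 204.9] [475. -38.  13.] z 45.0
scene [ 19  36 166] [281.6 231.3] [467.  70.  13.] z 11.0
shaft [525.24896894  -5.0999612  105.7637928 ] 139 122.3909401089179
shaft [530.40084964 -13.31219515 104.63612499] 85 123.06886329919735
```

View pics/b2.png

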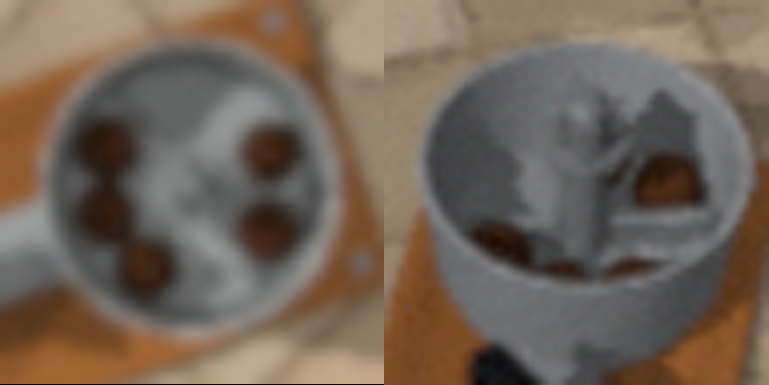

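All five chestnuts are in the bowl, at top-crop (105,148), (105,213), (147,268), (270,152) and (268,230). I'll estimate the blade angle and go down to the crank.

Run:
```python
from m import *
for z in(33,40):
    a=onz('scene',250+226/7,165+228/7,z); b=onz('scene',250+326/7,165+218/7,z); c=b-a
    print('blade',a,b,np.degrees(np.arctan2(c[1],c[0])), 'from axis',np.degrees(np.arctan2(b[1]+9,b[0]-528)))
    t=onz('top',243+215/8,180+270/8,z); print('top',t,np.degrees(np.arctan2(t[1]+15,t[0]-529)))
```

```text
blade [521.24968564 -21.87852274  33.        ] [489.00620024 -49.23250425  33.        ] -139.6901643172203 from axis -134.10425258485915
top [490.24110267 -28.47405713  33.        ] -160.83061716345568
blade [518.32452995 -16.60657795  40.        ] [486.31371811 -43.76316925  40.        ] -139.6901643172204 from axis -140.1744795426964
top [490.2916109  -28.30505534  40.        ] -161.03085430034994
```

Emit:
move_arm([
  [0, -0.07, -0.04, -1, 0],
  [0, 0, 0, -1, 0],
  [0, 0, 0, -1, 0],
  [0, 0, 0, -0.7, 0],
  [0, 0, 0, -0.4, 0],
  [0, 0, 0, 0, 0],
])

```text
time_s: 43.82
ee_pos: [483.9, -217.8, 29.9]
eef_rot: [0.719, 0.695, -0.0, -0.001]
wrist_force: [0.1, 0.4, 0.4]
gripper_width: 42.8
```

```bash
python3 st.py
python3 - <<'E'
from h import *
p,d=cap('scene'); cv2.imwrite('pics/g1.png',cv2.cvtColor(cv2.resize(p[95:195,265:365],None,fx=5.5,fy=5.5,interpolation=cv2.INTER_CUBIC),cv2.COLOR_RGB2BGR))
E
```

```text
t 43.83 pos [ 483.9 -217.8   29.9] jawyaw -2.0 F [0.1 0.4 0.4] M [-0.01  0.01 -0.04] w 42.8 j [-0.59  0.37  1.8   0.    0.97 -0.55]
```

View pics/g1.png

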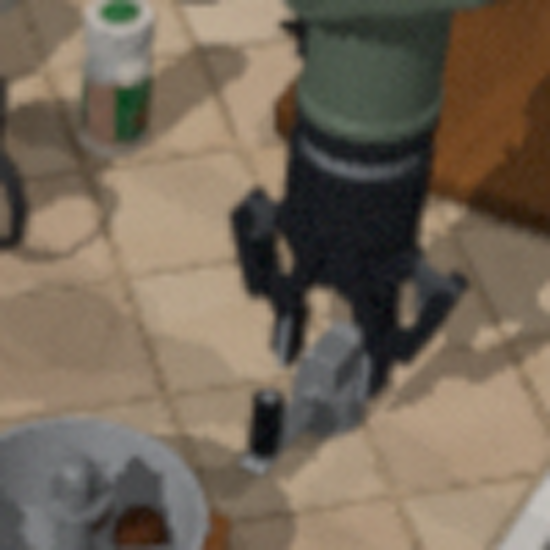

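Emit:
move_arm([
  [1, 0, 0, 0, 0],
  [1, 0, 0, 0, 0],
  [1, 0, 0, 0, 0],
  [1, 0, 0, 0, 0],
  [1, 0, 0, 0.3, 0],
  [1, 0, 0, 0.5, 0],
  [1, 0, 0, 0, 0],
], newtons=70)

```text
time_s: 44.75
ee_pos: [485.4, -219.3, 56.1]
eef_rot: [0.72, 0.694, 0.0, 0.002]
wrist_force: [0.8, -0.4, -2.1]
gripper_width: 18.4
```

```bash
python3 st.py
python3 - <<'E'
from m import *
for n in('scene','top'):
    p,d=cap(n); Q=cloud(n,d).reshape(-1,3)
    s=bot.get_state()['ee_pos']; q=Q[(abs(Q[:,0]-s[0])<25)&(Q[:,1]>-205)&(Q[:,1]<-110)&(Q[:,2]>30)&(Q[:,2]<130)]
    print(n,len(q),'ymax',q[:,1].max(),'z98',np.percentile(q[:,2],97)); h=q[q[:,1]>-160]; print(' handle',h.mean(0))
E
```

```text
t 44.75 pos [ 485.4 -219.3   56.1] jawyaw -2.0 F [ 0.8 -0.4 -2.1] M [ 0.01 -0.04  0.03] w 18.4 j [-0.59  0.33  1.79  0.    1.02 -0.55]
scene 250 ymax -131.71404471765493 z98 125.77760910603808
 handle [ 485.90761646 -140.6688075    76.49764013]
top 63 ymax -137.8076448078848 z98 99.54442213389265
 handle [ 489.93949455 -145.65981414   82.62536742]
```

Emit:
move_arm([
  [1, 0, 0, 1, 0],
  [1, 0, 0, 1, 0],
  [1, 0, 0, 1, 0],
  [1, 0.2, 0.9, 0.8, 0],
  [1, 0.2, 0.9, 0.6, 0],
  [1, 0.2, 0.9, 0, 0],
  [1, 0.2, 0.9, 0, 0],
  [1, 0.2, 0.9, 0, 0],
])

```text
time_s: 45.85
ee_pos: [513.8, -82.6, 185.9]
eef_rot: [0.72, 0.694, -0.0, -0.001]
wrist_force: [0.8, -0.2, -2.5]
gripper_width: 19.4
```

Emit:
move_arm([
  [1, 0.2, 0.9, 0, 0],
  [1, 0.2, 0.9, 0, 0],
  [1, 0.04, 0.6, 0, 0],
  [1, 0, 0, 0, 0],
  [1, 0, 0, 0, 0],
  [1, 0, 0, 0, 0],
])

```text
time_s: 46.6
ee_pos: [527.4, -12.6, 186.6]
eef_rot: [0.72, 0.694, -0.0, 0.0]
wrist_force: [0.5, 1.2, -2.1]
gripper_width: 19.0
```

```bash
python3 st.py
```

```text
t 46.6 pos [527.4 -12.6 186.6] jawyaw -2.1 F [ 0.5  1.2 -2.1] M [-0.03 -0.01 -0.03] w 19.0 j [-0.19  0.15  1.71 -0.    1.29 -0.15]
```

Emit:
move_arm([
  [1, 0.04, 0.02, -0.7, 0],
  [1, 0, 0, -0.3, 0],
  [1, 0, 0, -0.2, 0],
  [1, 0, 0, -0.1, 0],
  [1, 0, 0, 0, 0],
  [1, 0, 0, 0, 0],
])

```text
time_s: 47.35
ee_pos: [529.1, -11.1, 148.1]
eef_rot: [0.72, 0.694, 0.0, 0.0]
wrist_force: [0.1, 0.8, -2.1]
gripper_width: 18.6
```

```bash
python3 st.py
```

```text
t 47.35 pos [529.1 -11.1 148.1] jawyaw -2.0 F [ 0.1  0.8 -2.1] M [0.06 0.03 0.02] w 18.6 j [-0.18  0.19  1.74 -0.    1.21 -0.15]
```

Emit:
move_arm([
  [1, 0, -0.02, -0.06, 0],
  [1, 0, 0, -0.06, 0],
  [1, 0, 0, 0, 0],
])

```text
time_s: 47.72
ee_pos: [529.6, -11.5, 145.9]
eef_rot: [0.719, 0.695, 0.001, 0.001]
wrist_force: [-2.1, 1.2, 7.4]
gripper_width: 18.6
```

```bash
python3 st.py
```

```text
t 47.73 pos [529.6 -11.5 145.9] jawyaw -2.0 F [-2.1  1.2  7.4] M [0.26 0.51 0.06] w 18.6 j [-0.19  0.2   1.74  0.    1.2  -0.15]
```

Emit:
move_arm([
  [1, 0, 0, -0.05, 0],
  [1, 0, 0, 0, 0],
])

```text
time_s: 47.98
ee_pos: [529.7, -10.9, 144.6]
eef_rot: [0.72, 0.694, 0.001, 0.0]
wrist_force: [-1.2, 2.2, 6.1]
gripper_width: 18.8
```

```bash
python3 st.py
```

```text
t 47.98 pos [529.7 -10.9 144.6] jawyaw -2.0 F [-1.2  2.2  6.1] M [0.61 0.41 0.06] w 18.8 j [-0.19  0.2   1.74  0.    1.2  -0.15]
```

Emit:
move_arm([
  [1, -0.02, 0.03, 0, -0.3],
  [1, 0, 0, 0, -0.3],
  [1, 0, 0, 0, -0.2],
  [1, 0, 0, 0, 0],
])

```text
time_s: 48.48
ee_pos: [528.3, -10.5, 142.5]
eef_rot: [0.766, 0.643, 0.0, -0.0]
wrist_force: [0.9, 1.2, -1.2]
gripper_width: 19.1
```

```bash
python3 st.py
```

```text
t 48.48 pos [528.3 -10.5 142.5] jawyaw -10.0 F [ 0.9  1.2 -1.2] M [ 0.28 -0.03  0.03] w 19.1 j [-0.18  0.2   1.74  0.    1.2  -0.01]
```

Emit:
move_arm([
  [1, 0, 0, 0, -0.3],
  [1, 0, 0, 0, -0.2],
  [1, 0, 0, 0, 0],
])

```text
time_s: 48.85
ee_pos: [528.6, -10.3, 142.6]
eef_rot: [0.793, 0.609, 0.001, 0.0]
wrist_force: [2.6, 3.2, -1.5]
gripper_width: 18.9
```

```bash
python3 st.py
```

```text
t 48.85 pos [528.6 -10.3 142.6] jawyaw -15.0 F [ 2.6  3.2 -1.5] M [ 0.56 -0.41  0.05] w 18.9 j [-0.18  0.2   1.74  0.    1.2   0.08]
```

Emit:
move_arm([
  [1, 0.02, 0, -0.1, 0.2],
  [1, 0, 0, -0.1, 0],
  [1, 0, 0, -0.1, 0],
  [1, 0, 0, 0, 0],
])

```text
time_s: 49.35
ee_pos: [528.9, -10.7, 133.1]
eef_rot: [0.783, 0.622, 0.0, 0.0]
wrist_force: [2.1, 2.3, -2.5]
gripper_width: 18.9
```

```bash
python3 st.py
```

```text
t 49.35 pos [528.9 -10.7 133.1] jawyaw -13.0 F [ 2.1  2.3 -2.5] M [ 0.62 -0.55  0.03] w 18.9 j [-0.18  0.21  1.75  0.    1.18  0.04]
```

Emit:
move_arm([
  [1, 0.02, 0.02, -0.1, 0],
  [1, 0, 0, -0.05, 0],
  [1, 0, 0, -0.05, 0],
  [1, 0, 0, 0, 0],
])

```text
time_s: 49.85
ee_pos: [529.2, -10.5, 128.8]
eef_rot: [0.783, 0.622, -0.0, 0.0]
wrist_force: [-2.1, 2.0, 8.0]
gripper_width: 18.8
```

```bash
python3 st.py
```

```text
t 49.85 pos [529.2 -10.5 128.8] jawyaw -13.0 F [-2.1  2.   8. ] M [0.4  0.43 0.04] w 18.8 j [-0.18  0.22  1.75 -0.    1.17  0.04]
```

Emit:
move_arm([
  [1, 0, 0, -0.05, 0],
  [1, 0, 0, -0.03, 0],
  [1, 0, 0, 0, 0],
])

```text
time_s: 50.22
ee_pos: [529.4, -10.5, 128.7]
eef_rot: [0.783, 0.622, -0.0, 0.0]
wrist_force: [-7.0, 2.6, 20.1]
gripper_width: 18.8
```

```bash
python3 st.py
```

```text
t 50.23 pos [529.4 -10.5 128.7] jawyaw -13.0 F [-7.   2.6 20.1] M [0.52 1.34 0.02] w 18.8 j [-0.18  0.22  1.75 -0.    1.17  0.04]
```

Emit:
move_arm([
  [1, 0, 0, 0.06, 0],
  [0, 0, 0, 0, 0],
  [0, 0, 0, 0, 0],
  [0, 0, 0, 0.5, 0],
  [0, 0, 0, 1, 0],
  [0, 0, 0, 0.7, 0],
  [0, 0.28, 0.8, 0, 0],
  [0, 0.28, 0.8, 0, 0],
])

```text
time_s: 51.22
ee_pos: [547.0, 37.9, 194.4]
eef_rot: [0.783, 0.622, 0.001, 0.001]
wrist_force: [0.4, -0.5, -0.3]
gripper_width: 42.7
```

Emit:
move_arm([
  [0, 0, 0.84, 0, 0],
  [0, 0, 0, 0, 0],
])

```text
time_s: 51.48
ee_pos: [546.3, 64.2, 193.6]
eef_rot: [0.782, 0.623, 0.0, 0.0]
wrist_force: [0.5, 0.5, 0.5]
gripper_width: 42.7
```

```bash
python3 st.py
python3 - <<'E'
from m import *
for n in('scene','top'):
    p,d=cap(n,'h_%s.png'%n); Q=cloud(n,d); hv=p.max(2)
    m=(abs(Q[...,0]-546)<22)&(abs(Q[...,1]-62)<22)&(Q[...,2]>125)&(Q[...,2]<180)
    q=Q[m]; print(n,len(q), q.mean(0) if len(q) else '', q.max(0) if len(q) else '')
    q=Q[(abs(Q[...,0]-529)<28)&(abs(Q[...,1]+11)<28)&(Q[...,2]>140)&(Q[...,2]<170)]; print(' block',len(q),q.mean(0) if len(q) else '',np.percentile(q[:,2],95) if len(q) else '')
p=cv2.imread('pics/h_scene.png'); cv2.imwrite('pics/h1.png',cv2.resize(p[110:260,215:365],None,fx=4,fy=4,interpolation=cv2.INTER_CUBIC))
E
```

```text
t 51.48 pos [546.3  64.2 193.6] jawyaw -12.9 F [0.5 0.5 0.5] M [ 0.06 -0.02 -0.  ] w 42.7 j [-0.04  0.19  1.64 -0.    1.31  0.18]
scene 117 [541.94992728  63.95761328 146.60166681] [554.01350904  76.04099044 173.34060446]
 block 106 [526.39199862  -7.90948713 150.66717094] 155.30663271195994
top 0  
 block 57 [529.90938972 -13.97346231 153.10302341] 158.44188172822197
```

View pics/h1.png

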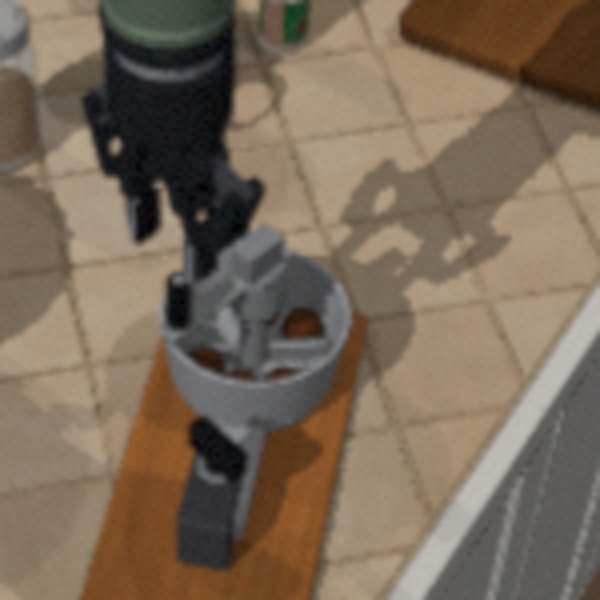

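The crank is home: its block top reads about 155 against 153 expected. The handle is at crop (180,300), under the fingers. I'll descend and grip it.

Emit:
move_arm([
  [0, -0.02, -0.04, -0.9, 0],
  [0, 0, 0, -0.6, 0],
  [0, 0, 0, -0.35, 0],
  [0, 0, 0, 0, 0],
  [0.4, 0, 0, 0, 0],
  [1, 0, 0, 0, 0],
  [1, 0, 0, 0, 0],
  [1, 0, 0, 0, 0],
], newtons=30)

```text
time_s: 52.58
ee_pos: [546.1, 62.0, 138.1]
eef_rot: [0.783, 0.622, 0.001, 0.0]
wrist_force: [0.9, 0.8, 2.2]
gripper_width: 16.9
```

```bash
python3 st.py
python3 - <<'E'
import numpy as np
c=np.array([529.,-11.]);a=np.radians(77);R=75
P=[c+R*np.array([np.cos(a-np.radians(12*i)),np.sin(a-np.radians(12*i))]) for i in range(40)]
for i in range(39): print(i+1,((P[i+1]-P[i])/30).round(2).tolist(),end=' ')
E
```

```text
t 52.58 pos [546.1  62.  138.1] jawyaw -13.0 F [0.9 0.8 2.2] M [ 0.07 -0.09  0.03] w 16.9 j [-0.04  0.25  1.7   0.    1.2   0.18]
1 [0.49, -0.17] 2 [0.45, -0.27] 3 [0.38, -0.36] 4 [0.3, -0.43] 5 [0.2, -0.48] 6 [0.1, -0.51] 7 [-0.01, -0.52] 8 [-0.12, -0.51] 9 [-0.22, -0.47] 10 [-0.31, -0.42] 11 [-0.39, -0.34] 12 [-0.46, -0.25] 13 [-0.5, -0.15] 14 [-0.52, -0.05] 15 [-0.52, 0.06] 16 [-0.49, 0.17] 17 [-0.45, 0.27] 18 [-0.38, 0.36] 19 [-0.3, 0.43] 20 [-0.2, 0.48] 21 [-0.1, 0.51] 22 [0.01, 0.52] 23 [0.12, 0.51] 24 [0.22, 0.47] 25 [0.31, 0.42] 26 [0.39, 0.34] 27 [0.46, 0.25] 28 [0.5, 0.15] 29 [0.52, 0.05] 30 [0.52, -0.06] 31 [0.49, -0.17] 32 [0.45, -0.27] 33 [0.38, -0.36] 34 [0.3, -0.43] 35 [0.2, -0.48] 36 [0.1, -0.51] 37 [-0.01, -0.52] 38 [-0.12, -0.51] 39 [-0.22, -0.47]
```

Emit:
move_arm([
  [1, 0.49, -0.17, 0, 0],
  [1, 0.45, -0.27, 0, 0],
  [1, 0.38, -0.36, 0, 0],
  [1, 0.3, -0.43, 0, 0],
  [1, 0, 0, 0, 0],
])

```text
time_s: 53.2
ee_pos: [596.0, 23.1, 137.9]
eef_rot: [0.783, 0.622, 0.001, 0.001]
wrist_force: [2.9, 2.4, 6.0]
gripper_width: 16.9
```

```bash
python3 st.py
```

```text
t 53.2 pos [596.   23.1 137.9] jawyaw -13.1 F [2.9 2.4 6. ] M [ 0.23 -0.24 -0.02] w 16.9 j [-0.11  0.34  1.58 -0.    1.22  0.12]
```

Emit:
move_arm([
  [1, 0.2, -0.46, 0, 0],
  [1, 0.1, -0.51, 0, 0],
  [1, -0.01, -0.52, 0, 0],
  [1, -0.12, -0.51, 0, 0],
  [1, -0.22, -0.47, 0, 0],
  [1, -0.31, -0.42, 0, 0],
  [1, -0.39, -0.34, 0, 0],
  [1, 0, 0, 0, 0],
])

```text
time_s: 54.2
ee_pos: [570.3, -73.3, 137.5]
eef_rot: [0.783, 0.622, -0.001, -0.0]
wrist_force: [0.1, -0.7, 5.8]
gripper_width: 16.9
```

```bash
python3 st.py
```

```text
t 54.2 pos [570.3 -73.3 137.5] jawyaw -13.1 F [ 0.1 -0.7  5.8] M [0.12 0.03 0.  ] w 16.9 j [-0.28  0.3   1.63 -0.    1.21 -0.05]
```

Emit:
move_arm([
  [1, -0.46, -0.25, 0, 0],
  [1, -0.5, -0.15, 0, 0],
  [1, -0.52, -0.05, 0, 0],
  [1, -0.52, 0.06, 0, 0],
  [1, -0.49, 0.17, 0, 0],
  [1, 0, 0, 0, 0],
])

```text
time_s: 54.95
ee_pos: [495.1, -78.0, 137.3]
eef_rot: [0.783, 0.622, -0.0, -0.001]
wrist_force: [1.0, 0.8, 4.4]
gripper_width: 17.4
```

```bash
python3 st.py
```

```text
t 54.95 pos [495.1 -78.  137.3] jawyaw -13.0 F [1.  0.8 4.4] M [ 0.32 -0.25  0.  ] w 17.4 j [-0.33  0.15  1.81 -0.    1.18 -0.1 ]
```

Emit:
move_arm([
  [1, -0.45, 0.27, 0, 0],
  [1, -0.38, 0.36, 0, 0],
  [1, -0.3, 0.43, 0, 0],
  [1, -0.2, 0.48, 0, 0],
  [1, -0.1, 0.51, 0, 0],
  [1, 0.01, 0.52, 0, 0],
  [1, 0.12, 0.51, 0, 0],
  [1, 0, 0, 0, 0],
])

```text
time_s: 55.95
ee_pos: [457.9, 14.9, 137.5]
eef_rot: [0.782, 0.623, -0.0, 0.0]
wrist_force: [0.8, -0.4, 6.5]
gripper_width: 16.8
```

Emit:
move_arm([
  [1, 0.22, 0.47, 0, 0],
  [1, 0.31, 0.42, 0, 0],
  [1, 0.39, 0.34, 0, 0],
  [1, 0.46, 0.25, 0, 0],
  [1, 0.5, 0.15, 0, 0],
  [1, 0.52, 0.05, 0, 0],
  [1, 0.52, -0.06, 0, 0],
  [1, 0, 0, 0, 0],
])

```text
time_s: 56.95
ee_pos: [545.1, 63.5, 137.1]
eef_rot: [0.783, 0.623, -0.001, -0.001]
wrist_force: [0.7, 3.0, 7.1]
gripper_width: 17.5
```

```bash
python3 st.py
```

```text
t 56.95 pos [545.1  63.5 137.1] jawyaw -13.0 F [0.7 3.  7.1] M [ 0.05 -0.08 -0.05] w 17.5 j [-0.04  0.25  1.7   0.    1.2   0.18]
```

Emit:
move_arm([
  [1, 0.49, -0.19, 0, 0],
  [1, 0.45, -0.29, 0, 0],
  [1, 0.38, -0.36, 0, 0],
  [1, 0.3, -0.43, 0, 0],
  [1, 0.2, -0.48, 0, 0],
  [1, 0.1, -0.51, 0, 0],
  [1, -0.01, -0.52, 0, 0],
  [1, -0.12, -0.51, 0, 0],
])

```text
time_s: 57.95
ee_pos: [599.7, -35.6, 137.7]
eef_rot: [0.783, 0.622, 0.001, -0.0]
wrist_force: [1.4, 0.6, 5.4]
gripper_width: 16.8
```

Emit:
move_arm([
  [1, -0.2, -0.42, 0, 0],
  [1, 0, 0, 0, 0],
  [1, 0, 0, 0, 0],
])

```text
time_s: 58.32
ee_pos: [593.3, -49.0, 137.7]
eef_rot: [0.783, 0.622, -0.0, 0.0]
wrist_force: [2.9, -2.2, 5.5]
gripper_width: 17.0
```

```bash
python3 st.py
```

```text
t 58.33 pos [593.3 -49.  137.7] jawyaw -13.0 F [ 2.9 -2.2  5.5] M [-0.18 -0.27  0.03] w 17.0 j [-0.23  0.34  1.58 -0.    1.22  0.  ]
```

Emit:
move_arm([
  [0, 0, 0, 0, 0],
  [0, 0, 0, 0, 0],
  [0, 0, 0, 0.3, 0],
  [0, 0, 0, 0.8, 0],
  [0, 0, 0, 1, 0],
  [0, -0.3, -0.8, 0.5, 0],
  [0, -0.5, -1, 0, 0],
  [0, -0.5, -1, 0, 0],
])

```text
time_s: 59.32
ee_pos: [553.8, -133.4, 216.1]
eef_rot: [0.783, 0.623, 0.0, 0.0]
wrist_force: [0.5, -1.0, -0.5]
gripper_width: 42.8
```

Emit:
move_arm([
  [0, -0.5, -1, 0, 0],
  [0, -0.5, -1, 0, 0],
  [0, -0.5, -1, 0, 0],
  [0, -0.5, -1, 0, 0],
  [0, -0.5, -1, 0, 0],
  [0, 0, -1, 0, 0],
  [0, 0, 0, 0, 0],
  [0, 0, 0, 0, 0],
])

```text
time_s: 60.32
ee_pos: [479.0, -312.2, 215.3]
eef_rot: [0.783, 0.622, 0.0, -0.001]
wrist_force: [0.3, 0.8, 0.6]
gripper_width: 42.8
```

```bash
python3 st.py; python3 look.py f1.png
python3 - <<'E'
from m import *
for n in('scene','top'):
    p,d=cap(n); Q=cloud(n,d); q=Q[(np.hypot(Q[...,0]-529,Q[...,1]+11)<100)&(Q[...,2]>115)&(Q[...,2]<190)]
    b=q[np.hypot(q[:,0]-529,q[:,1]+11)<24]; h=q[np.hypot(q[:,0]-529,q[:,1]+11)>62]
    print(n,'block top',np.percentile(b[:,2],95).round(1),'handle',h.mean(0).round(1),len(h))
    if n=='scene':
        g=p.max(2); r=(slice(205,260),slice(255,290)); m=np.zeros((384,512),bool); m[r]=(g[r]<42); m&=(Q[...,2]>76)&(Q[...,2]<115)
        P=Q[m]; t=np.percentile(P[:,2],90); print('knob top',t.round(1),cv2.minAreaRect(P[P[:,2]>t-7][:,:2].astype(np.float32)))
    a=Q.reshape(-1,3); a=a[(abs(a[:,0]-529)<90)&(abs(a[:,1]+12)<90)&(a[:,2]>76)&(a[:,2]<90)]; print('rim',cv2.minEnclosingCircle(a[:,:2].astype(np.float32)))
E
```

```text
t 60.33 pos [ 479.  -312.2  215.3] jawyaw -13.0 F [0.3 0.8 0.6] M [0.   0.03 0.04] w 42.8 j [-0.73  0.21  1.57  0.    1.36 -0.5 ]
top [10 14 56] [256.7 198.5] [547.  21.  13.] z 36.0
top [ 6  6 26] [277.4 204.1] [527. -57.  13.] z 55.0
top [ 6  6 29] [273.9 211.4] [499. -44.  13.] z 58.0
top [13  6 44] [248.  218.8] [471.  53.  13.] z 18.0
top [18  4 24] [233.5 221.8] [459. 107.  13.] z 93.0
scene [ 8  5 13] [332.8 102.4] [ 612. -532.   13.] z 22.0
scene [10 11 33] [323.6 117.5] [ 600. -436.   13.] z 22.0
scene [ 7  6 14] [382.1 118.6] [ 425. -541.   13.] z 21.0
scene [ 14  16 100] [290.1 192.8] [520. -66.  13.] z 55.0
scene [10  9 41] [265.  197.5] [573.  -9.  13.] z 58.0
scene [10 13 31] [299.4 203.9] [475. -43.  13.] z 10.0
scene [ 24  38 195] [281.9 231.1] [467.  69.  13.] z 12.0
scene block top 154.5 handle [590.4 -43.4 150.3] 97
knob top 95.6 ((484.44085693359375, 109.47224426269531), (14.350919723510742, 44.102455139160156), 77.72945404052734)
rim ((528.0205078125, -8.965740203857422), 68.90792083740234)
top block top 157.8 handle [592.1 -49.5 154.9] 36
rim ((530.4456176757812, -13.174112319946289), 67.4098892211914)
```

View pics/f1.png

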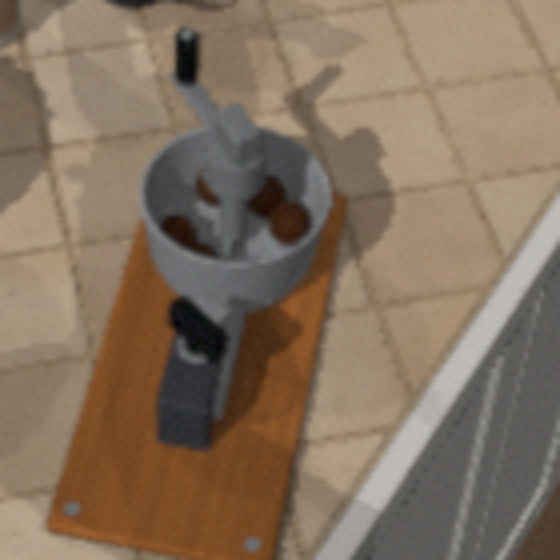

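All five chestnuts are in the bowl at f1 (205,185), (265,195), (290,222), (180,232) and (200,250). The crank is still home and its handle is at (186,55). The knob sank about 12.5 mm rather than the 14 mm I commanded, so I'll re-grip it lightly to check that the clamp is bearing.

Emit:
move_arm([
  [0, 0, 1, 0, 0.7],
  [0, 0, 1, 0, 0.7],
  [0, 0, 1, 0, 0.7],
  [0, 0, 1, 0, 0.7],
  [0, 0, 1, 0, 0.7],
  [0, 0, 1, 0, 0.7],
  [0, 0, 1, 0, 0.7],
  [0, 0, 1, 0, 0.7],
], newtons=25)

```text
time_s: 61.52
ee_pos: [479.0, -71.2, 215.5]
eef_rot: [0.397, 0.918, 0.0, 0.0]
wrist_force: [0.1, -0.7, -0.0]
gripper_width: 42.8
```

Emit:
move_arm([
  [0, 0.03, 1, 0, 0.7],
  [0, 0.03, 1, 0, 0.7],
  [0, 0.03, 1, 0, 0.7],
  [0, 0.03, 1, 0, 0.7],
  [0, 0.03, 1, 0, 0.4],
  [0, 0.03, 0.89, 0, 0],
  [0, 0, 0, 0, 0],
  [0, 0, 0, 0, 0],
])

```text
time_s: 62.52
ee_pos: [484.4, 103.7, 215.4]
eef_rot: [0.13, 0.991, -0.0, 0.0]
wrist_force: [-0.4, -0.3, 0.3]
gripper_width: 42.5
```

```bash
python3 st.py
```

```text
t 62.52 pos [484.4 103.7 215.4] jawyaw 75.0 F [-0.4 -0.3  0.3] M [-0.05  0.02  0.  ] w 42.5 j [ 0.04  0.05  1.75 -0.    1.34 -1.27]
```

Emit:
move_arm([
  [0, 0, 0.03, -1, 0],
  [0, 0, 0, -1, 0],
  [0, 0, 0, -1, 0],
  [0, 0, 0, -0.9, 0],
  [0, 0, 0, -0.5, 0],
  [0, 0, 0, -0.3, 0],
  [0, 0, 0, 0, 0],
], newtons=20)

```text
time_s: 63.4
ee_pos: [484.7, 104.5, 74.3]
eef_rot: [0.131, 0.991, -0.0, -0.0]
wrist_force: [-0.8, 0.6, 0.1]
gripper_width: 42.8
```

```bash
python3 st.py
```

```text
t 63.4 pos [484.7 104.5  74.3] jawyaw 74.9 F [-0.8  0.6  0.1] M [-0.03  0.   -0.03] w 42.8 j [ 0.04  0.23  1.87 -0.    1.04 -1.27]
```

Emit:
move_arm([
  [0.4, 0, 0, 0, 0],
  [0.4, 0, 0, 0, 0],
  [1, 0, 0, 0, 0],
  [1, 0, 0, 0, 0],
  [1, 0, 0, 0, 0],
])

```text
time_s: 64.03
ee_pos: [485.2, 104.6, 75.2]
eef_rot: [0.131, 0.991, -0.0, 0.001]
wrist_force: [-0.7, -1.4, 6.1]
gripper_width: 15.7
```

```bash
python3 st.py
```

```text
t 64.03 pos [485.2 104.6  75.2] jawyaw 75.0 F [-0.7 -1.4  6.1] M [-0.2   0.19  0.07] w 15.7 j [ 0.04  0.23  1.87 -0.    1.04 -1.27]
```

Emit:
move_arm([
  [1, 0, 0, -0.02, 0],
  [1, 0, 0, 0, -0.4],
  [1, 0, 0, -0.01, -0.4],
], newtons=60)

```text
time_s: 64.4
ee_pos: [485.3, 104.6, 75.1]
eef_rot: [0.2, 0.98, -0.0, 0.001]
wrist_force: [-3.9, -1.8, 12.5]
gripper_width: 14.6
```

```bash
python3 st.py
```

```text
t 64.4 pos [485.3 104.6  75.1] jawyaw 66.9 F [-3.9 -1.8 12.5] M [-0.24  0.6   0.39] w 14.6 j [ 0.04  0.23  1.87 -0.    1.04 -1.13]
```

Emit:
move_arm([
  [1, 0, 0, -0.01, -0.4],
])

```text
time_s: 64.53
ee_pos: [485.2, 104.6, 74.9]
eef_rot: [0.234, 0.972, -0.0, 0.001]
wrist_force: [-4.5, -0.7, 13.1]
gripper_width: 14.5
```

```bash
python3 st.py
```

```text
t 64.53 pos [485.2 104.6  74.9] jawyaw 62.9 F [-4.5 -0.7 13.1] M [-0.29  0.72  0.41] w 14.5 j [ 0.04  0.23  1.87 -0.    1.04 -1.06]
```

Emit:
move_arm([
  [1, 0, 0, -0.01, -0.4],
])

```text
time_s: 64.65
ee_pos: [485.3, 104.6, 74.8]
eef_rot: [0.268, 0.964, -0.0, 0.001]
wrist_force: [-4.8, -1.9, 14.9]
gripper_width: 14.3
```

```bash
python3 st.py
```

```text
t 64.65 pos [485.3 104.6  74.8] jawyaw 58.9 F [-4.8 -1.9 14.9] M [-0.23  0.81  0.45] w 14.3 j [ 0.04  0.23  1.87 -0.    1.04 -0.99]
```

Emit:
move_arm([
  [1, 0, 0, 0, 0],
  [1, 0, 0, 0, 0],
  [1, 0, 0, 0, 0],
])

```text
time_s: 65.03
ee_pos: [485.3, 104.6, 74.8]
eef_rot: [0.267, 0.964, -0.0, 0.001]
wrist_force: [-3.8, -1.6, 14.3]
gripper_width: 14.0
```

```bash
python3 st.py
```

```text
t 65.03 pos [485.3 104.6  74.8] jawyaw 59.0 F [-3.8 -1.6 14.3] M [-0.23  0.78  0.1 ] w 14.0 j [ 0.04  0.23  1.87 -0.    1.04 -0.99]
```

Emit:
move_arm([
  [0, 0, 0, 0, 0],
  [0, 0, 0, 0, 0],
  [0, 0, 0, 0.4, 0],
  [0, 0, 0, 1, 0],
  [0, 0, 0, 1, 0],
  [0, 0, 0, 1, 0],
  [0, -0.3, 0.8, 0.5, 0],
  [0, -0.3, 1, 0, 0],
])

```text
time_s: 66.03
ee_pos: [468.0, 159.2, 192.6]
eef_rot: [0.268, 0.963, 0.001, 0.002]
wrist_force: [0.3, 0.3, -0.4]
gripper_width: 42.7
```

Emit:
move_arm([
  [0, -0.3, 1, 0, 0],
  [0, -0.3, 1, 0, 0],
  [0, -0.3, 1, 0, 0],
  [0, -0.3, 1, 0, 0],
  [0, -0.3, 1, 0, 0],
  [0, 0, 1, 0, 0],
  [0, 0, 0, 0, 0],
  [0, 0, 0, 0, 0],
])

```text
time_s: 67.03
ee_pos: [421.5, 338.2, 190.0]
eef_rot: [0.267, 0.964, -0.0, 0.0]
wrist_force: [-0.1, 0.4, 1.4]
gripper_width: 42.8
```

```bash
python3 st.py; python3 look.py f2.png
python3 - <<'E'
from m import *
p,d=cap('scene'); Q=cloud('scene',d); g=p.max(2); r=(slice(205,260),slice(255,290)); m=np.zeros((384,512),bool); m[r]=(g[r]<42); m&=(Q[...,2]>76)&(Q[...,2]<115)
P=Q[m]; t=np.percentile(P[:,2],90); print('knob top',t.round(1),cv2.minAreaRect(P[P[:,2]>t-7][:,:2].astype(np.float32)))
p,d=cap('top','ftop.png'); Q=cloud('top',d); q=Q[(np.hypot(Q[...,0]-529,Q[...,1]+11)<100)&(Q[...,2]>115)&(Q[...,2]<190)]
b=q[np.hypot(q[:,0]-529,q[:,1]+11)<24]; h=q[np.hypot(q[:,0]-529,q[:,1]+11)>62]; print('block top',np.percentile(b[:,2],95),h.mean(0))
s=cv2.resize(p[150:250,75:375],None,fx=2.6,fy=2.6,interpolation=cv2.INTER_CUBIC); cv2.imwrite('pics/f3.png',cv2.cvtColor(s,cv2.COLOR_RGB2BGR))
E
```

```text
t 67.03 pos [421.5 338.2 190. ] jawyaw 59.0 F [-0.1  0.4  1.4] M [-0.03  0.04  0.02] w 42.8 j [ 0.52  0.17  1.67 -0.    1.3  -0.51]
top [ 6  6 27] [258.3 194.6] [562.  15.  13.] z 49.0
top [ 6  7 29] [254.9 202. ] [534.  28.  13.] z 54.0
top [10 13 59] [275.6 207.8] [512. -50.  13.] z 44.0
scene [ 5 12 18] [279.6 228.7] [477.  65.  13.] z 20.0
scene [10 13 54] [285.5 262.5] [406. 151.  13.] z 13.0
knob top 95.7 ((484.5240173339844, 110.49681091308594), (12.722978591918945, 44.09980392456055), 76.07547760009766)
block top 154.97273565878336 [592.08816638 -49.49472879 152.44249008]
```

View pics/f3.png

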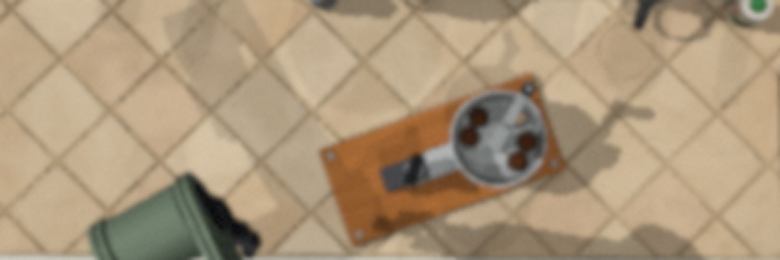

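```bash
python3 -c "
from station import bot
print(bot.close_job(), bot.get_state()['time_s'])"
```

```text
the job is handed in; nothing more can be done
the job is handed in; nothing more can be done
```

The whole job was carried out in the order asked and handed in at about 67 s of the 210 s allowed. The clamp force is the one thing I could only infer.

- **Clamp:** I turned the knob clockwise about 4.1 rad. From the bar's angle and how far it sank, the knob should be at about 6.9 rad. That is roughly 1.4 rad past touch, or about 17 N. This assumes the bar lies along the base's x at zero.
- **Clamp check that disagreed:** I commanded 4.7 rad, but the knob sank about 12.5 mm instead of 14 mm, so the grip slipped near the end. I gripped it again later as a test and turned a further 16°. The knob resisted with 0.4–0.45 Nm and did not move. That is well above its 0.15 Nm free friction, so I take the pad to be bearing.
- **Chestnuts:** All five went into the bowl. After the cranking I counted all five there. The last top view shows four clearly, plus a brown patch under the crank arm. I saw none left on the worktop, though the robot arm hid part of its left side in that last view.
- **Crank:** It meshed after about 8–13° of clockwise searching and was pushed home with 20 N. The top of its grip block reads about 155 mm, against 153 mm expected.
- **Turning:** I turned the handle about 468° clockwise, which puts the shaft at roughly 7.9 rad, and then let go. The crank was still home in the last check.
- **Surroundings:** The bowl's rim was within measurement error of where it started. I did not measure the mug, shaker and spice jar afterwards, but the arm stayed well away from them.

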